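# Load the noodle cooker's basket with meatballs and start it

### The arm

A 6-joint arm with a two-finger parallel gripper is mounted at the origin on the work surface. World frame = base frame: x ahead of the robot, y to its left, z up, the work surface at z = 0. Lengths are in m, angles in degrees, forces in N, time in s.
With the tool pointing down it reaches from about 0.375 to 0.9 m from the base axis. Payload 3.1 kg.
Tool frame: the origin (TCP) lies on the centre line of the jaws, within the pads' length; the fingertips stand 8 mm ahead of it and the grasp point (between the pads) lies 11 mm behind it; z points along the fingers, y is the direction in which the jaws open and shut (so a half turn about z gives the same grasp; the last joint's range is limited). The gripper opens to 87 mm and grips with 3 to 60 N. Pads are 19 mm wide; open, the fingers measure 117 mm over their backs; the gripper's body (75 mm by 190 mm) begins 51 mm behind the grasp point.
Start: joints at [-80.758, 30.224, 82.088, -0, 67.689, -10.227], TCP at [0.208, -0.589, 0.231] pointing down, gripper open.
Joint ranges: [-176.69, 176.69], [-43.24, 126.21], [12.49, 139.97], [-82, 262], [0, 151.66], [-163.58, 163.58]. Speed limits (degrees/s): [159.86, 159.86, 180, 180, 180, 180].

### API

Orientations are given as a 3x3 rotation matrix whose columns are the frame's x, y, z axes.
In Python, from rig import * gives the robot as it stands. The module is installed in compiled form; this text tells all that it offers.
- The arm moves only by the tool arm_command, never from a script. Its argument "commands" is a list of rows, each an object with "translation": the shift along the tool's x, y, z scaled (see below), a list of three; "dr": the turn, a rotation vector about the tool's x, y, z scaled (see below), a list of three; "jaw": the closure, from 0 (fully open) to 1 (shut). In form: [{"translation": [x, y, z], "dr": [ax, ay, az], "jaw": jaw}, ...]. A call has 1 to 12 rows; each row shifts and turns the commanded pose from where the row before left it, along the tool's axes as they then stand; what a row does not reach is not made up. The controller multiplies each number of a shift by 25 mm and each number of a turn by 6 degrees. A row lasts 1/12 s, in which the tool goes at most 41.7 mm and 7.16 degrees, less where a joint would pass 70% of its speed; a pose out of reach is approached as far as the arm can. A call with a number of a shift or a turn outside -1 to 1 is refused whole. A call with a gripper value outside its range is refused whole. The fingers move at their own pace and stop on an object; the grip force is fixed at half the most. Time passes only in rows, so rows that do not move let the fingers close. It gives the time, the measured TCP pose, the force and the opening at its end, in the units of the state.
- read_state(): the state, without advancing time (a new reading comes with each control period).
- capture(name): name is "scene" or "side" or "wrist"; returns (picture, depth): 400x640x3 uint8, red, green, blue; 400x640 float32, m along the optical axis (not along the pixel's ray), 0 where there is no reading.
- camera_model(name): a dict with "intrinsics" (3x3 intrinsics, pixels), "pose" (4x4, takes a point from camera to world coordinates); the wrist camera has in their place "mount" (4x4, takes a point from camera to tool coordinates, whose origin is the TCP and whose axes are the flange's). Camera axes: x right, y down, z forward; pixel columns grow to the right and rows downward; lengths in m; the calibration is good to about 2 mm. A picture is of the moment at which its call begins: read the wrist's pose just before it. camera_model takes no time and is no camera call.
- hand_in(): hands the job in, once; it reports no verdict.
The state is a dict: "time_s": time; "joint_positions": joint angles; "qvel": joint speeds; "tau": joint torques, N m; "position": TCP position; "tcp_rot": TCP orientation; "force": force on the tool from outside, world axes, zero at the start; "moment": the same for the moment, N m; "opening": opening from 0.0 (shut) to 1.0 (fully open).
Only numpy, scipy, OpenCV 4.12 (cv2) and the standard library are available. Lean on these libraries where they do the work, as an engineer would, in place of code of your own. Each camera call takes 0.05 s, during which the arm holds its last target.

### The job

Hang the wire basket inside the cooker's well by hooking its bent lip over the well's rim. Then use the scoop to move every meatball from the steel pan into the hanging basket, never touching the meatballs with the gripper. When all are in, press the green start cap fully down, and leave the scoop standing flat on its red rest, with mug and apples left alone.

Things in the scene. Friction and masses are not known exactly. Their poses are not given: they have to be found in the camera images.
- well (a point): centre of the mouth of the cooker's square well, at rim height (130 mm above the worktop). The cooker is fixed. Well 150 x 150 mm inside, 115 mm deep, steel walls 8 mm thick with four level rims. x and y run square to the walls, z up. On the -x side is a deck, 60 mm wide and 40 mm below the rim, with the start cap; the other three walls are free outside
- cap_top (a point): middle of the top of the green start cap, 32 mm across, on the cooker's front deck; about 122 mm above the worktop when up, in a black collar 42 mm across whose top is 22 mm lower. It goes straight down
- start_cap (a joint): how far the start cap is pressed, m: 0 up, 0.010 fully down. It needs about 6 N and stays where it is left
- basket_grip (a point): grasp point on the blue upright handle tab of the wire basket. The tab is 12 mm thick along the basket's x, 24 mm wide along y, and has a 19 mm thick head 21 mm above this point, 8 mm high; the lip's top is 29 mm below this point. Axes are the basket's: z up, x from the basket's middle towards the handle
- basket_mid (a point): centre of the loose wire basket (140 g), 35 mm above its underside and below its mouth; open box 100 mm (x) by 112 mm (y) by 70 mm high, walls 3 mm, its bent lip and handle on the +x side. Hung in the well it leans a little (0.12 rad) and this point is about 40 mm below the rim
- basket_lip (a point): under the basket's bent lip, in the middle of its gap: 58 mm along x from the basket's middle, level with its mouth, 32 mm straight below the grasp point. The lip is 3 mm thick and 44 mm wide (y), juts out level and then turns down, the edge reaching 22 mm below this point; the gap between basket wall and turned-down edge is 16 mm and takes the well's 8 mm wall
- pan_end (a point): end of the fixed steel pan's inner floor, where its sloping end plate begins, middle of its width, 16 mm above the worktop; axes z up, x along the pan. The pan is a channel 80 mm wide inside (y); its floor runs level from here for 225 mm, up to a 30 mm high upright wall. At this end a plate rises outwards at 60 degrees from the floor, 85 mm high, with cheeks. Sides 51 mm high over the floor, 4 mm thick. The balls lie near this end
- scoop_grip (a point): grasp point on the scoop's black upright handle, 74 mm above the scoop's underside. The handle is 12 mm thick along the scoop's x, 24 mm wide along y, with a 19 mm thick head from 18 mm above this point, 8 mm high. Axes are the scoop's: z up, the blade points to -x
- scoop_lip (a point): middle of the scoop's front edge, on its underside; 98 mm along the scoop's -x from the grasp point and 74 mm below it. The scoop (120 g) is a flat shovel 92 mm long, 72 mm wide, blade 2.5 mm thick, side walls 26 mm high, flaring a little (from 24 mm behind the front edge on), back wall 30 mm; it holds about six meatballs. The handle stands behind the back wall, down to the underside
- rest: red plastic rest tray for the scoop, fixed, 160 mm (x) by 130 mm (y), rim 10 mm high, floor 3 mm thick; origin under its middle, at worktop height
- ball0_center (a point): centre of meatball 0: a tan ball 28 mm across, 12 g, near the sloping end of the pan at the start (None if absent); it rolls sluggishly
- ball1_center (a point): centre of meatball 1: a tan ball 28 mm across, 12 g, near the sloping end of the pan at the start (None if absent); it rolls sluggishly
- ball2_center (a point): centre of meatball 2: a tan ball 28 mm across, 12 g, near the sloping end of the pan at the start (None if absent); it rolls sluggishly
- ball3_center (a point): centre of meatball 3: a tan ball 28 mm across, 12 g, near the sloping end of the pan at the start (None if absent); it rolls sluggishly
- ball4_center (a point): centre of meatball 4: a tan ball 28 mm across, 12 g, near the sloping end of the pan at the start (None if absent); it rolls sluggishly
- ball5_center (a point): centre of meatball 5: a tan ball 28 mm across, 12 g, near the sloping end of the pan at the start (None if absent); it rolls sluggishly
- mug: white mug, a bystander, 76 mm across and 85 mm high, origin under its middle
- apple0: yellow apple, a bystander, 74 mm across and 62 mm high, origin under its middle
- apple1: yellow apple, a bystander, as the other
Mind the look-alikes: they are no part of the job. Leave any yellow look-alike of the part that bears basket_grip alone.

How it is judged (in metres and radians):
On the way, in this order (a step that is already met when the one before it is completed fails the run):
1. the basket hangs in the well by its lip, let go (z of basket_mid in the frame of well between -0.05 and -0.022 m and angle between basket_mid's own z axis and vertical below 0.2 rad and x of basket_mid in the frame of well between -0.045 and 0.045 m and y of basket_mid in the frame of well between -0.045 and 0.045 m and contact force between the fingers and basket below 0.1 N), for 0.3 s.
2. every meatball is in the hanging basket (z of basket_mid in the frame of well between -0.05 and -0.022 m and angle between basket_mid's own z axis and vertical below 0.2 rad and x of basket_mid in the frame of well between -0.045 and 0.045 m and y of basket_mid in the frame of well between -0.045 and 0.045 m and x of ball0_center in the frame of basket_mid between -0.05 and 0.05 m and y of ball0_center in the frame of basket_mid between -0.056 and 0.056 m and z of ball0_center in the frame of basket_mid between -0.035 and 0.03 m and x of ball1_center in the frame of basket_mid between -0.05 and 0.05 m and y of ball1_center in the frame of basket_mid between -0.056 and 0.056 m and z of ball1_center in the frame of basket_mid between -0.035 and 0.03 m and x of ball2_center in the frame of basket_mid between -0.05 and 0.05 m and y of ball2_center in the frame of basket_mid between -0.056 and 0.056 m and z of ball2_center in the frame of basket_mid between -0.035 and 0.03 m and x of ball3_center in the frame of basket_mid between -0.05 and 0.05 m and y of ball3_center in the frame of basket_mid between -0.056 and 0.056 m and z of ball3_center in the frame of basket_mid between -0.035 and 0.03 m and x of ball4_center in the frame of basket_mid between -0.05 and 0.05 m and y of ball4_center in the frame of basket_mid between -0.056 and 0.056 m and z of ball4_center in the frame of basket_mid between -0.035 and 0.03 m and x of ball5_center in the frame of basket_mid between -0.05 and 0.05 m and y of ball5_center in the frame of basket_mid between -0.056 and 0.056 m and z of ball5_center in the frame of basket_mid between -0.035 and 0.03 m), for 0.3 s.
3. the start cap is pressed fully down (value of joint start_cap above 0.008 m), for 0.2 s.
At the end, for the whole second after the job is handed in: The basket hangs level (within 0.2 rad) in the well from the rim, its middle 22 to 50 mm below the rim; every meatball present is inside it; the start cap is at least 8 mm down; the scoop stands flat (within 0.12 rad) and still on its rest (all of step 2 and value of joint start_cap above 0.008 m and z of scoop_lip in the frame of rest between -0.002 and 0.012 m and angle between scoop_grip's own z axis and vertical below 0.12 rad and horizontal distance between each of scoop_grip, scoop_lip and rest below 0.085 m and linear speed of each of scoop, basket below 0.02 m/s); the robot touches nothing.
It fails at once if the gripper touches a meatball (contact force between the fingers and ball0 above 0.3 N or contact force between the fingers and ball1 above 0.3 N or contact force between the fingers and ball2 above 0.3 N or contact force between the fingers and ball3 above 0.3 N or contact force between the fingers and ball4 above 0.3 N or contact force between the fingers and ball5 above 0.3 N).
It fails at once if mug or apple shoved by more than 3 cm (distance of any of mug, apple0, apple1 from where it was at the start of the episode above 0.03 m).
Of ball0, ball1, ball2, ball3, ball4, ball5 only 3 to 6 are there at a start; the rules pass over those that are not, and their reading is None.
At some moment in a run one of basket may be knocked a few centimetres aside while the robot is not near it.
It also fails if it takes over 210 s, if anything falls off the work surface, if the arm or the gripper's body presses on something with over 40 N, if the wrist force passes 120 N, or if a joint passes its speed limit or range.

## Working session

There is one attempt and no reset: what is moved stays moved. The work goes in short steps, Python scripts to look and compute and a tool call to move; the robot and the scene stay as the last step left them, time stands still between calls to the robot, and variables do not carry over. Pictures are saved under pics/ and viewed, and the job is handed in when it is done.

Besides the shell and the picture viewer there is one more tool, called after "Request:" in YAML: its name, and indented under it one key for each argument. arm_command: Moves the arm, as the interface text tells. Its arguments: {"type":"object","properties":{"commands":{"type":"array"}},"required":["commands"]}

```bash
mkdir -p pics; python3 - <<'E'
from rig import *
import cv2,numpy as np
s=read_state();print(s)
for n in ["scene","side","wrist"]:
    p,d=capture(n);cv2.imwrite(f"pics/{n}0.png",p[:,:,::-1]);np.savez(f"{n}0.npz",p=p,d=d)
    m=camera_model(n);print(n,{k:np.round(v,4).tolist() for k,v in m.items()})
E
```

```text
{'time_s': 0.0, 'joint_positions': array([-8.07578713e+01,  3.02802366e+01,  8.21557899e+01, -1.73719197e-03,
        6.76878594e+01, -1.02243380e+01]), 'qvel': array([-0.10344284, -0.0249644 ,  0.06012822,  0.02318534,  0.12042574,
       -0.02347609]), 'tau': array([ 1.05116083e-03, -4.40034592e+01, -1.76592243e+01,  6.33698283e-02,
        5.82089857e-02, -1.53938836e-04]), 'position': array([ 0.20821942, -0.588547  ,  0.22956129]), 'tcp_rot': array([[ 9.42832916e-01,  3.33265587e-01, -3.74952144e-04],
       [ 3.33265608e-01, -9.42830578e-01,  2.12963994e-03],
       [ 3.56219359e-04, -2.13285329e-03, -9.99997662e-01]]), 'force': array([ 0.09387019, -0.08816489, -0.42991043]), 'moment': array([-0.00300103, -0.02373057, -0.04022215]), 'opening': 1.0010933816481153}
scene {'intrinsics': [[418.0495, 0.0, 322.6886], [0.0, 418.0495, 209.1687], [0.0, 0.0, 1.0]], 'pose': [[-0.4719, 0.613, -0.6337, 1.1237], [0.8817, 0.3294, -0.3379, 0.292], [0.0016, -0.7181, -0.6959, 0.7237], [0.0, 0.0, 0.0, 1.0]]}
side {'intrinsics': [[435.7178, 0.0, 315.6869], [0.0, 435.7178, 207.3873], [0.0, 0.0, 1.0]], 'pose': [[-0.9831, -0.105, 0.15, 0.3947], [-0.1827, 0.6198, -0.7632, 0.7629], [-0.0129, -0.7777, -0.6285, 0.7738], [0.0, 0.0, 0.0, 1.0]]}
wrist {'intrinsics': [[283.2394, 0.0, 319.2608], [0.0, 283.2394, 199.679], [0.0, 0.0, 1.0]], 'mount': [[0.0003, -0.9521, -0.3057, 0.084], [1.0, 0.0003, 0.0001, -0.0002], [-0.0, -0.3057, 0.9521, -0.1542], [0.0, 0.0, 0.0, 1.0]]}
```

View pics/scene0.png

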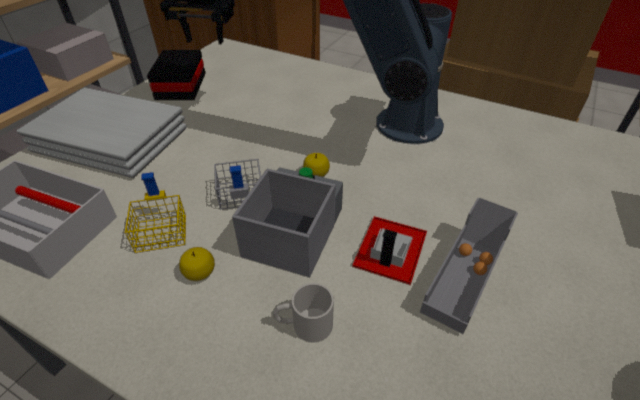

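View pics/side0.png

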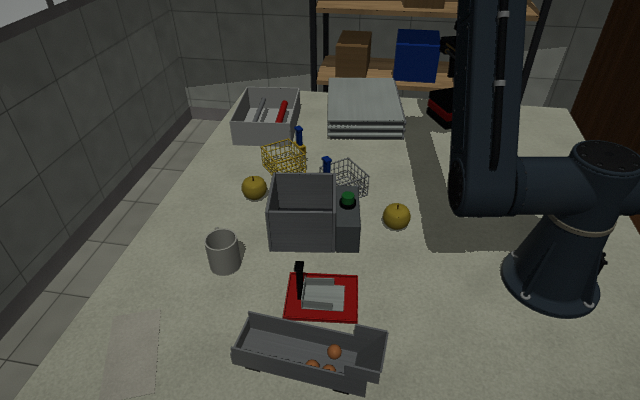

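View pics/wrist0.png

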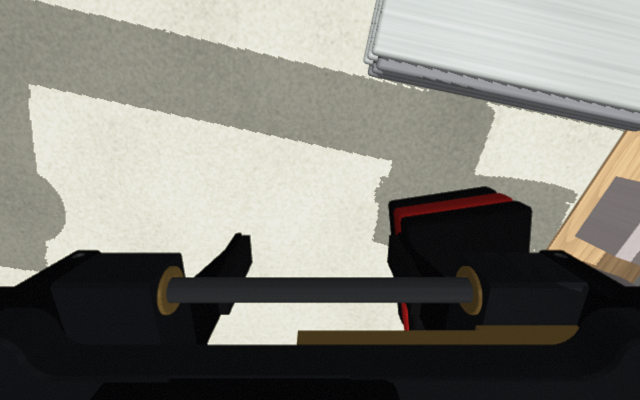

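The scene camera shows:
- cooker at about (290,220), with the cap at (306,173)
- grey wire basket with a blue tab at (236,178)
- yellow look-alike basket at (157,222)
- scoop on the red rest at (390,248)
- pan at (470,265), with 3 balls visible near (467,250), (486,257) and (480,267)

The grey basket is the one meant, because the yellow one is to be left alone. Next I'll build a fused top view to measure from.

```bash
cat > h.py <<'E'
from rig import *
import cv2,numpy as np
np.set_printoptions(precision=4,suppress=True)
def cloud(n,p=None,d=None):
    m=camera_model(n);K=m["intrinsics"]
    if n=="wrist":
        s=read_state();T=np.eye(4);T[:3,:3]=s["tcp_rot"];T[:3,3]=s["position"];T=T@np.array(m["mount"])
    else: T=np.array(m["pose"])
    if p is None:p,d=capture(n)
    v,u=np.mgrid[0:400,0:640]
    P=np.stack([(u-K[0][2])/K[0][0]*d,(v-K[1][2])/K[1][1]*d,d],-1)@T[:3,:3].T+T[:3,3]
    P[d<=0]=np.nan
    return p,d,P
def topview(clouds,x0,x1,y0,y1,res,fn=None,zmax=0.4,sc=1):
    # image: rows = x decreasing (up=+x), cols = y decreasing (left=+y)
    H=int((x1-x0)/res);W=int((y1-y0)/res)
    Z=np.full((H,W),-1.);C=np.zeros((H,W,3),np.uint8)
    for p,d,P in clouds:
        q=P.reshape(-1,3);c=p.reshape(-1,3)
        ok=np.isfinite(q[:,0])&(q[:,2]<zmax);q=q[ok];c=c[ok]
        r=((x1-q[:,0])/res).astype(int);k=((y1-q[:,1])/res).astype(int)
        ok=(r>=0)&(r<H)&(k>=0)&(k<W);r,k,q,c=r[ok],k[ok],q[ok],c[ok]
        o=np.argsort(q[:,2])
        for i in o:
            if q[i,2]>Z[r[i],k[i]]:Z[r[i],k[i]]=q[i,2];C[r[i],k[i]]=c[i]
    if fn:
        I=cv2.resize(C,None,fx=sc,fy=sc,interpolation=0)
        for a in np.arange(np.ceil(x0*10)/10,x1,.1):
            rr=int((x1-a)/res*sc);cv2.line(I,(0,rr),(10,rr),(255,0,255));cv2.putText(I,f"{a:.1f}",(12,rr),0,.4,(255,0,255))
        for a in np.arange(np.ceil(y0*10)/10,y1,.1):
            cc=int((y1-a)/res*sc);cv2.line(I,(cc,0),(cc,10),(255,0,255));cv2.putText(I,f"{a:.1f}",(cc,22),0,.4,(255,0,255))
        cv2.imwrite(fn,I[:,:,::-1])
    return Z,C
E
python3 - <<'E'
from h import *
cl=[]
for n in["scene","side"]:
    z=np.load(n+"0.npz");cl.append(cloud(n,z['p'],z['d']))
topview(cl,0.2,1.0,-.65,.45,.002,"pics/top0.png",sc=1.4)
hsvs=[cv2.cvtColor(c[0],cv2.COLOR_RGB2HSV) for c in cl]
def pr(name,mask_fn,zr):
  for (p,d,P),h,n in zip(cl,hsvs,["scene","side"]):
    m=mask_fn(h,p)&(P[...,2]>zr[0])&(P[...,2]<zr[1])&(P[...,0]>.2)&(P[...,0]<1.)
    nn,l,st,ce=cv2.connectedComponentsWithStats(m.astype(np.uint8),connectivity=8)
    for i in range(1,nn):
      if st[i,4]>=12:
        q=P[l==i];print(name,n,ce[i].round(),st[i,4],q.mean(0),q.min(0),q.max(0))
pr("blue",lambda h,p:(abs(h[...,0].astype(int)-112)<10)&(h[...,1]>150)&(h[...,2]>50),(0.03,.3))
pr("green",lambda h,p:(abs(h[...,0].astype(int)-70)<15)&(h[...,1]>120)&(h[...,2]>30),(0.03,.3))
pr("red",lambda h,p:((h[...,0]<4)|(h[...,0]>176))&(h[...,1]>180)&(h[...,2]>80),(0.001,.05))
pr("ball",lambda h,p:(abs(h[...,0].astype(int)-11)<6)&(h[...,1]>110)&(h[...,2]>60),(0.005,.08))
E
```

```text
blue scene [236. 176.] 198 [ 0.5631 -0.2316  0.11  ] [ 0.5497 -0.2466  0.078 ] [ 0.572  -0.2205  0.1334]
blue scene [150. 183.] 219 [ 0.6753 -0.3877  0.11  ] [ 0.6617 -0.4041  0.0782] [ 0.6853 -0.3756  0.1336]
blue side [298. 128.] 27 [ 0.6726 -0.3892  0.1296] [ 0.6597 -0.4006  0.126 ] [ 0.6855 -0.3768  0.1319]
blue side [326. 159.] 40 [ 0.5587 -0.2317  0.1292] [ 0.5452 -0.246   0.1173] [ 0.5711 -0.2195  0.133 ]
green scene [306. 172.] 102 [ 0.4845 -0.0929  0.1196] [ 0.4689 -0.1107  0.1048] [ 0.4995 -0.0793  0.1235]
green side [348. 198.] 143 [ 0.4814 -0.0881  0.1145] [ 0.4676 -0.1398  0.0918] [ 0.496  -0.0767  0.123 ]
red scene [390. 251.] 1855 [0.5134 0.1388 0.0042] [0.424  0.0665 0.001 ] [0.5962 0.2083 0.0135]
red side [324. 302.] 1330 [0.4993 0.1521 0.0038] [0.424 0.068 0.001] [0.5929 0.2111 0.0127]
red side [328. 274.] 18 [0.5044 0.0747 0.0096] [0.4845 0.0711 0.0068] [0.5238 0.0792 0.0119]
red side [348. 275.] 16 [0.4578 0.0693 0.0091] [0.4404 0.0671 0.006 ] [0.4753 0.0717 0.0113]
ball scene [465. 249.] 125 [0.4632 0.2866 0.0376] [0.4241 0.2741 0.0158] [0.4725 0.2991 0.0457]
ball scene [483. 263.] 273 [0.4831 0.3288 0.0377] [0.4239 0.314  0.0134] [0.5088 0.3442 0.0461]
ball side [334. 351.] 160 [0.4565 0.2925 0.038 ] [0.4445 0.2776 0.0251] [0.47   0.302  0.0464]
ball side [312. 363.] 57 [0.4918 0.3258 0.0415] [0.4808 0.3182 0.035 ] [0.5035 0.3314 0.045 ]
ball side [329. 367.] 49 [0.4592 0.3292 0.0411] [0.4484 0.3228 0.0337] [0.4713 0.3351 0.0448]
```

View pics/top0.png

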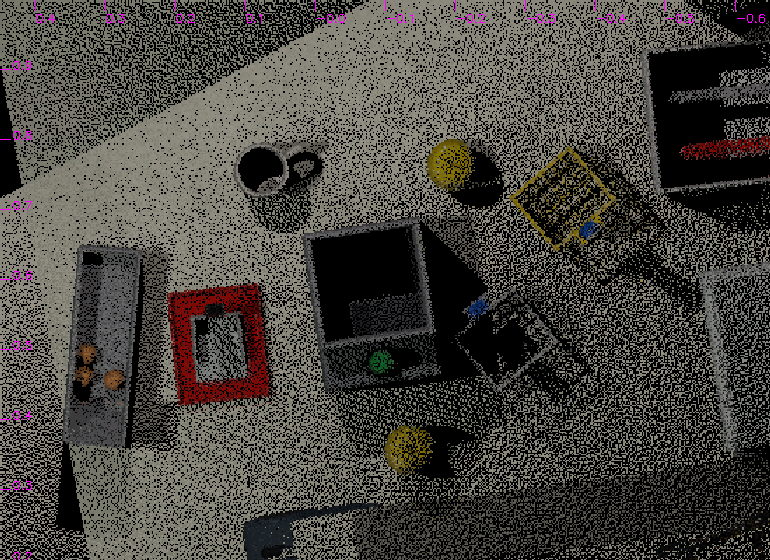

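```bash
cat > fit.py <<'E'
from h import *
def rect(q,name):
    r=cv2.minAreaRect((q[:,:2]*1000).astype(np.float32));print(name,len(q),"c",np.array(r[0])/1000,"size",np.array(r[1]),"ang",round(r[2],2));return r
def sel(cl,xr,yr,zr,f=None):
    out=[]
    for p,d,P in cl:
        m=(P[...,0]>xr[0])&(P[...,0]<xr[1])&(P[...,1]>yr[0])&(P[...,1]<yr[1])&(P[...,2]>zr[0])&(P[...,2]<zr[1])
        if f: m&=f(cv2.cvtColor(p,cv2.COLOR_RGB2HSV).astype(int))
        out.append(P[m])
    return out
blue=lambda h:(abs(h[...,0]-112)<10)&(h[...,1]>150)&(h[...,2]>30)
red=lambda h:((h[...,0]<4)|(h[...,0]>176))&(h[...,1]>180)&(h[...,2]>60)
ball=lambda h:(abs(h[...,0]-11)<6)&(h[...,1]>110)&(h[...,2]>50)
dark=lambda h:(h[...,2]<60)
E
python3 - <<'E'
from fit import *
cl=[]
for n in["scene","side"]:
    z=np.load(n+"0.npz");cl.append(cloud(n,z['p'],z['d']))
A=lambda *a:sel(cl,*a)
for nm,a in [("well",((.44,.72),(-.2,.05),(.125,.14))),("rest",((.4,.62),(.05,.22),(.002,.0125),red)),("pan",((.36,.66),(.24,.40),(.06,.075))),("panall",((.36,.66),(.24,.40),(.02,.13))),("scoophead",((.45,.62),(.07,.2),(.095,.13))),("scoopblade",((.4,.62),(.07,.2),(.028,.045))),("tab",((.5,.6),(-.27,-.2),(.127,.14),blue)),("tab",((.5,.6),(-.27,-.2),(.08,.112),blue)),("bask",((.42,.6),(-.37,-.18),(.066,.073)))]:
    L=A(*a)
    for i,q in enumerate(L):
        if len(q)>5: rect(q,nm+str(i)); print("   zmax",np.percentile(q[:,2],[2,50,98]))
    if nm[0] in 'wrp': rect(np.vstack(L),nm+"ALL")
# ball sphere fits
for q in A((.38,.6),(.26,.37),(.02,.06),ball): print(len(q))
E
```

```text
well0 1071 c [ 0.5956 -0.0782] size [168.5934 166.5585] ang 8.63
   zmax [0.1253 0.1295 0.1323]
well1 627 c [ 0.5945 -0.0777] size [164.5483 171.2311] ang 8.57
   zmax [0.1253 0.1287 0.1315]
wellALL 1698 c [ 0.5958 -0.0773] size [168.3747 171.2009] ang 8.29
rest0 1669 c [0.5092 0.137 ] size [162.9457 127.8143] ang 6.39
   zmax [0.0021 0.0038 0.011 ]
rest1 1326 c [0.5074 0.1383] size [158.2042 133.0265] ang 6.26
   zmax [0.0021 0.0037 0.0111]
restALL 2995 c [0.509  0.1385] size [163.1371 133.0265] ang 6.26
pan0 722 c [0.5111 0.3034] size [ 88.0552 263.3153] ang 85.11
   zmax [0.0607 0.0673 0.0744]
pan1 1253 c [0.5038 0.3053] size [ 91.0097 275.6533] ang 85.15
   zmax [0.0604 0.066  0.0741]
panALL 1975 c [0.5044 0.3052] size [ 91.0097 276.9782] ang 85.15
panall0 3367 c [0.5049 0.304 ] size [ 88.0552 286.1499] ang 85.11
   zmax [0.0217 0.0516 0.1015]
panall1 5947 c [0.5047 0.3052] size [ 91.7558 283.0636] ang 85.19
   zmax [0.0215 0.0519 0.1013]
panallALL 9314 c [0.505  0.3052] size [ 91.7558 286.09  ] ang 85.19
scoophead0 110 c [0.557  0.1426] size [21.0971 25.3852] ang 2.15
   zmax [0
[... 178 characters left out ...]
5.72
   zmax [0.0281 0.0311 0.0441]
scoopblade1 107 c [0.5219 0.1412] size [76.5275 72.2862] ang 5.59
   zmax [0.0281 0.0316 0.044 ]
tab0 57 c [ 0.5603 -0.2338] size [20.9183 22.3379] ang 37.44
   zmax [0.128  0.1309 0.1326]
tab1 38 c [ 0.5589 -0.2318] size [19.4405 23.8652] ang 42.42
   zmax [0.1277 0.1299 0.1326]
tab0 98 c [ 0.5634 -0.2313] size [ 7.2532 20.6185] ang 32.29
   zmax [0.0811 0.0956 0.1111]
tab1 38 c [ 0.5573 -0.2261] size [10.7436 18.0056] ang 78.68
   zmax [0.0894 0.1016 0.1115]
bask0 239 c [ 0.5238 -0.2655] size [122.3721 111.7936] ang 39.46
   zmax [0.0666 0.0697 0.0728]
bask1 110 c [ 0.5173 -0.2679] size [109.4077 116.1739] ang 40.96
   zmax [0.0664 0.0686 0.0722]
392
275
```

```bash
cat > plan.py <<'E'
from h import *
import sys,json
from scipy.spatial.transform import Rotation as Ro
def down(ydir):  # tool pointing down with tool y axis at world angle ydir
    a=np.radians(ydir);y=np.array([np.cos(a),np.sin(a),0]);z=np.array([0,0,-1.]);return np.stack([np.cross(y,z),y,z],1)
def rows(p0,R0,p1,R1,N,ease=0):
    w=Ro.from_matrix(R0.T@R1).as_rotvec(degrees=True);out=[];R=R0.copy();p=p0.copy()
    for i in range(N):
        tgt=p0+(p1-p0)*(i+1)/N
        t=np.round(R.T@(tgt-p)/.025,2);d=np.round(w/N/6,3)
        p=p+R@t*.025;R=R@Ro.from_rotvec(d*6,degrees=True).as_matrix();out.append((t,d))
    return out,p,R
def show(p1,R1,N,jaw,frm=None):
    s=read_state();p0,R0=(s["position"],s["tcp_rot"]) if frm is None else frm
    o,p,R=rows(np.array(p0,float),np.array(R0,float),np.array(p1,float),np.array(R1,float),N)
    print("from",p0,"->",np.array(p1),"N",N,"rotdeg",Ro.from_matrix(R0.T@R1).as_rotvec(degrees=True).round(2))
    print("unit/total transl in tool axes (25mm):",(R0.T@(np.array(p1)-p0)/.025).round(3))
    for t,d in o: print(json.dumps({"translation":(t+0.).tolist(),"dr":(d+0.).tolist(),"jaw":jaw},separators=(',',':')))
    return p,R
E
python3 -c "
from plan import *
show([.5597,-.2328,.2],down(40),20,0)"
```

```text
from [ 0.2082 -0.5887  0.2298] -> [ 0.5597 -0.2328  0.2   ] N 20 rotdeg [  -0.05   -0.1  -110.53]
unit/total transl in tool axes (25mm): [17.999 -8.735  1.211]
{"translation":[0.9,-0.44,0.06],"dr":[0.0,-0.001,-0.921],"jaw":0}
{"translation":[0.94,-0.34,0.06],"dr":[0.0,-0.001,-0.921],"jaw":0}
{"translation":[0.96,-0.26,0.06],"dr":[0.0,-0.001,-0.921],"jaw":0}
{"translation":[0.99,-0.16,0.06],"dr":[0.0,-0.001,-0.921],"jaw":0}
{"translation":[1.0,-0.07,0.06],"dr":[0.0,-0.001,-0.921],"jaw":0}
{"translation":[1.0,0.03,0.06],"dr":[0.0,-0.001,-0.921],"jaw":0}
{"translation":[0.99,0.13,0.06],"dr":[0.0,-0.001,-0.921],"jaw":0}
{"translation":[0.98,0.22,0.06],"dr":[0.0,-0.001,-0.921],"jaw":0}
{"translation":[0.95,0.31,0.06],"dr":[0.0,-0.001,-0.921],"jaw":0}
{"translation":[0.91,0.41,0.06],"dr":[0.0,-0.001,-0.921],"jaw":0}
{"translation":[0.87,0.49,0.06],"dr":[0.0,-0.001,-0.921],"jaw":0}
{"translation":[0.82,0.57,0.06],"dr":[0.0,-0.001,-0.921],"jaw":0}
{"translation":[0.77,0.65,0.06],"dr":[0.0,-0.001,-0.921],"jaw":0}
{"translation":[0.69,0.72,0.06],"dr":[0.0,-0.001,-0.921],"jaw":0}
{"translation":[0.62,0.78,0.06],"dr":[0.0,-0.001,-0.921],"jaw":0}
{"translation":[0.55,0.84,0.06],"dr":[0.0,-0.001,-0.921],"jaw":0}
{"translation":[0.46,0.89,0.06],"dr":[0.0,-0.001,-0.921],"jaw":0}
{"translation":[0.37,0.93,0.06],"dr":[0.0,-0.001,-0.921],"jaw":0}
{"translation":[0.29,0.96,0.05],"dr":[0.0,-0.001,-0.921],"jaw":0}
{"translation":[0.19,0.98,0.06],"dr":[0.0,-0.001,-0.921],"jaw":0}
```

Request:
arm_command:
  commands:
    - {"translation":[0.9,-0.44,0.06],"dr":[0,0,-0.92],"jaw":0}
    - {"translation":[0.94,-0.34,0.06],"dr":[0,0,-0.92],"jaw":0}
    - {"translation":[0.96,-0.26,0.06],"dr":[0,0,-0.92],"jaw":0}
    - {"translation":[0.99,-0.16,0.06],"dr":[0,0,-0.92],"jaw":0}
    - {"translation":[1,-0.07,0.06],"dr":[0,0,-0.92],"jaw":0}
    - {"translation":[1,0.03,0.06],"dr":[0,0,-0.92],"jaw":0}
    - {"translation":[0.99,0.13,0.06],"dr":[0,0,-0.92],"jaw":0}
    - {"translation":[0.98,0.22,0.06],"dr":[0,0,-0.92],"jaw":0}
    - {"translation":[0.95,0.31,0.06],"dr":[0,0,-0.92],"jaw":0}
    - {"translation":[0.91,0.41,0.06],"dr":[0,0,-0.92],"jaw":0}
    - {"translation":[0.87,0.49,0.06],"dr":[0,0,-0.92],"jaw":0}
    - {"translation":[0.82,0.57,0.06],"dr":[0,0,-0.92],"jaw":0}

```text
time_s: 1.15
position: [0.4199, -0.3748, 0.2122]
tcp_rot: [[0.07, 0.998, -0.0], [0.998, -0.07, 0.001], [0.0, -0.0, -1.0]]
force: [0.4, -0.0, -0.4]
opening: 0.995
```

Request:
arm_command:
  commands:
    - {"translation":[0.77,0.65,0.06],"dr":[0,0,-0.92],"jaw":0}
    - {"translation":[0.69,0.72,0.06],"dr":[0,0,-0.92],"jaw":0}
    - {"translation":[0.62,0.78,0.06],"dr":[0,0,-0.92],"jaw":0}
    - {"translation":[0.55,0.84,0.06],"dr":[0,0,-0.92],"jaw":0}
    - {"translation":[0.46,0.89,0.06],"dr":[0,0,-0.92],"jaw":0}
    - {"translation":[0.37,0.93,0.06],"dr":[0,0,-0.92],"jaw":0}
    - {"translation":[0.29,0.96,0.05],"dr":[0,0,-0.92],"jaw":0}
    - {"translation":[0.19,0.98,0.06],"dr":[0,0,-0.92],"jaw":0}
    - {"translation":[0,0,0],"dr":[0,0,0],"jaw":0}
    - {"translation":[0,0,0],"dr":[0,0,0],"jaw":0}

```text
time_s: 1.98
position: [0.5605, -0.2325, 0.2003]
tcp_rot: [[-0.642, 0.766, -0.001], [0.766, 0.642, 0.0], [0.001, -0.001, -1.0]]
force: [-0.4, -0.6, 0.2]
opening: 1.006
```

```bash
python3 - <<'E'
from fit import *
from plan import *
s=read_state();print(s["time_s"],s["position"],s["tcp_rot"])
c=cloud("wrist");s2=cloud("side");cv2.imwrite("pics/w1.png",c[0][:,:,::-1])
cs=cloud("scene");cv2.imwrite("pics/s1.png",cs[0][:,:,::-1])
for n,c in (("w",c),("sd",s2),("sc",cs)):
    q=sel([c],(.5,.65),(-.3,-.15),(.126,.14),blue)[0]
    if len(q)>5: rect(q,n);print(np.percentile(q[:,2],[5,50,95]))
E
```

```text
1.9833 [ 0.5605 -0.2325  0.2003] [[-0.6423  0.7664 -0.0009]
 [ 0.7664  0.6423  0.0002]
 [ 0.0008 -0.0006 -1.    ]]
w 597 c [ 0.5578 -0.2344] size [17.14   25.3691] ang 40.28
[0.1297 0.1309 0.132 ]
sd 40 c [ 0.559  -0.2322] size [18.6955 26.3807] ang 36.4
[0.1279 0.1299 0.1314]
sc 64 c [ 0.5611 -0.2331] size [20.1248 22.5172] ang 37.3
[0.1288 0.1309 0.1328]
```

View pics/w1.png

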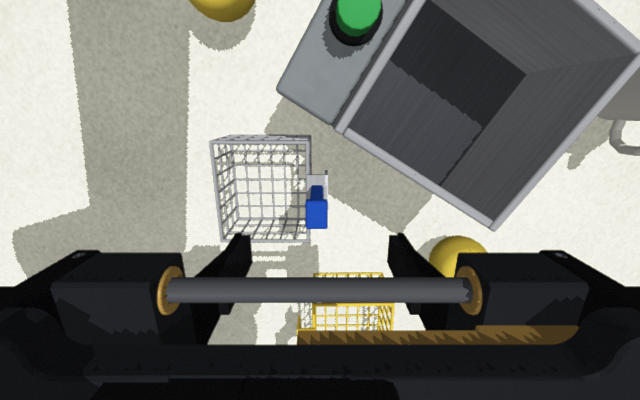

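Crop check: the grey basket's blue tab is at (316,205), and the yellow basket is separate at (345,300). The tab's pose is unchanged, so I'll descend and grip it.

Request:
arm_command:
  commands:
    - {"translation":[0,-0.06,0.6],"dr":[0,0,0],"jaw":0}
    - {"translation":[0,0,0.6],"dr":[0,0,0],"jaw":0}
    - {"translation":[0,0,0.6],"dr":[0,0,0],"jaw":0}
    - {"translation":[0,0,0.6],"dr":[0,0,0],"jaw":0}
    - {"translation":[0,0,0.6],"dr":[0,0,0],"jaw":0}
    - {"translation":[0,0,0.6],"dr":[0,0,0],"jaw":0}
    - {"translation":[0,0,0.5],"dr":[0,0,0],"jaw":0}
    - {"translation":[0,0,0.25],"dr":[0,0,0],"jaw":0}
    - {"translation":[0,0,0],"dr":[0,0,0],"jaw":0.5}
    - {"translation":[0,0,0],"dr":[0,0,0],"jaw":1}
    - {"translation":[0,0,0],"dr":[0,0,0],"jaw":1}
    - {"translation":[0,0,0],"dr":[0,0,0],"jaw":1}

```text
time_s: 3.13
position: [0.5595, -0.2352, 0.0931]
tcp_rot: [[-0.641, 0.768, 0.002], [0.768, 0.641, -0.001], [-0.002, 0.001, -1.0]]
force: [0.3, 0.2, 0.6]
opening: 0.781
```

Request:
arm_command:
  commands:
    - {"translation":[0,0,0],"dr":[0,0,0],"jaw":1}
    - {"translation":[0,0,0],"dr":[0,0,0],"jaw":1}
    - {"translation":[0,0,0],"dr":[0,0,0],"jaw":1}
    - {"translation":[0,0,0],"dr":[0,0,0],"jaw":1}
    - {"translation":[0,0,-0.2],"dr":[0,0,0],"jaw":1}
    - {"translation":[0,0,-0.5],"dr":[0,0,0],"jaw":1}
    - {"translation":[0,0,-0.7],"dr":[0,0,0],"jaw":1}
    - {"translation":[0,0,-0.8],"dr":[0,0,0],"jaw":1}
    - {"translation":[0,0,-0.8],"dr":[0,0,0],"jaw":1}
    - {"translation":[0,0,-0.8],"dr":[0,0,0],"jaw":1}
    - {"translation":[0,0,-0.8],"dr":[0,0,0],"jaw":1}
    - {"translation":[0,0,-0.8],"dr":[0,0,0],"jaw":1}

```text
time_s: 4.13
position: [0.5586, -0.2342, 0.228]
tcp_rot: [[-0.641, 0.767, -0.001], [0.767, 0.641, 0.001], [0.001, -0.0, -1.0]]
force: [-0.2, 0.2, -1.6]
opening: 0.206
```

```bash
python3 - <<'E'
from fit import *
s=read_state();print(s["opening"],s["force"],s["moment"],s["position"])
for n in("side","scene"):
    c=cloud(n);u,v=(326,150) if n=="side" else (236,160)
    cv2.imwrite(f"pics/{n}2.png",cv2.resize(c[0][max(0,v-130):v+70,u-110:u+130,::-1],None,fx=3,fy=3,interpolation=2)[:600,:800])
E
```

```text
0.20597306053164463 [-0.2232  0.1545 -1.6474] [ 0.0229 -0.2178  0.0332] [ 0.5586 -0.2342  0.228 ]
```

View pics/scene2.png

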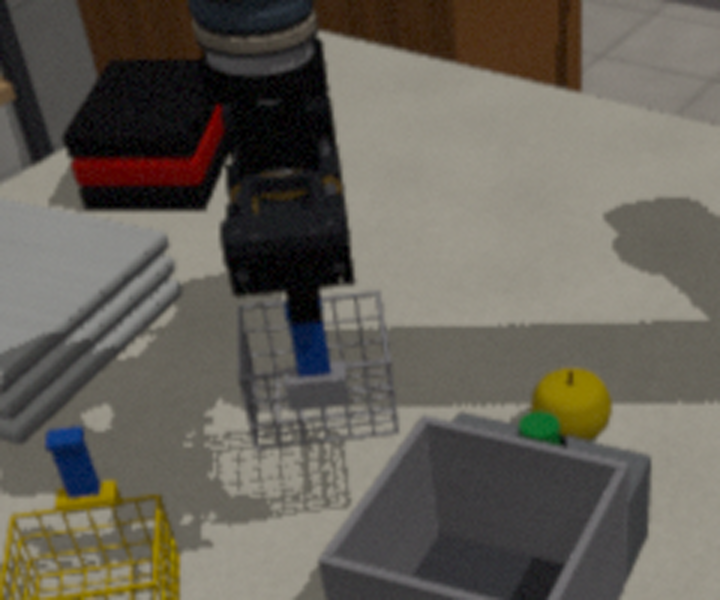

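View pics/side2.png

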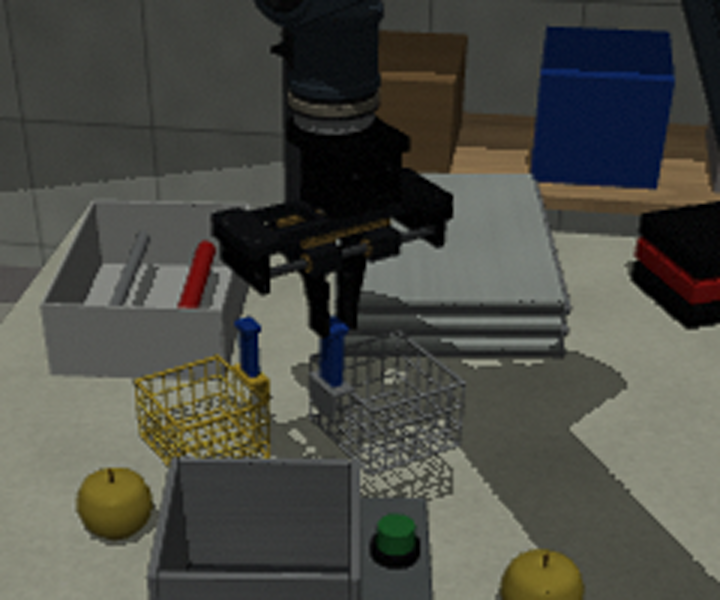

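```bash
python3 - <<'E'
from fit import *
for n in("side","scene"):
    c=cloud(n)
    q=sel([c],(.5,.65),(-.3,-.15),(.1,.3),blue)[0];print(n,len(q),q.min(0),q.max(0),q.mean(0))
    g=sel([c],(.45,.6),(-.37,-.18),(.004,.3),lambda h:(h[...,1]<60)&(h[...,2]>60))[0];print(np.percentile(g[:,2],[1,5,50,95]))
E
```

```text
side 137 [ 0.5463 -0.247   0.1719] [ 0.5718 -0.2186  0.2275] [ 0.5591 -0.2295  0.2021]
[0.0941 0.0958 0.1184 0.1686]
scene 171 [ 0.5577 -0.2417  0.1698] [ 0.5809 -0.2223  0.2308] [ 0.5662 -0.2318  0.1942]
[0.0937 0.0949 0.1394 0.1675]
```

The fingers hadn't finished closing before the lift, so they hold only the head of the tab. I'll set the basket back down, regrip lower and wait for the full close.

Request:
arm_command:
  commands:
    - {"translation":[0,0,0.6],"dr":[0,0,0],"jaw":1}
    - {"translation":[0,0,0.6],"dr":[0,0,0],"jaw":1}
    - {"translation":[0,0,0.6],"dr":[0,0,0],"jaw":1}
    - {"translation":[0,0,0.6],"dr":[0,0,0],"jaw":1}
    - {"translation":[0,0,0.5],"dr":[0,0,0],"jaw":1}
    - {"translation":[0,0,0.4],"dr":[0,0,0],"jaw":1}
    - {"translation":[0,0,0.3],"dr":[0,0,0],"jaw":1}
    - {"translation":[0,0,0.2],"dr":[0,0,0],"jaw":1}
    - {"translation":[0,0,0],"dr":[0,0,0],"jaw":1}
    - {"translation":[0,0,0],"dr":[0,0,0],"jaw":1}

```text
time_s: 5.17
position: [0.5592, -0.2333, 0.1339]
tcp_rot: [[-0.641, 0.768, 0.001], [0.768, 0.641, 0.002], [0.001, 0.002, -1.0]]
force: [-2.5, 4.7, 11.5]
opening: 0.21
```

Request:
arm_command:
  commands:
    - {"translation":[0,0,0],"dr":[0,0,0],"jaw":0.5}
    - {"translation":[0,0,0],"dr":[0,0,0],"jaw":0.5}
    - {"translation":[0,0,0],"dr":[0,0,0],"jaw":0.5}
    - {"translation":[0,0,0],"dr":[0,0,0],"jaw":0.5}
    - {"translation":[0,0,0],"dr":[0,0,0],"jaw":0.5}
    - {"translation":[0,0,0],"dr":[0,0,0],"jaw":0.5}

```text
time_s: 5.67
position: [0.5589, -0.2347, 0.1317]
tcp_rot: [[-0.641, 0.768, -0.0], [0.768, 0.641, 0.0], [0.0, -0.0, -1.0]]
force: [-0.2, 0.3, 0.3]
opening: 0.488
```

```bash
python3 - <<'E'
from fit import *
s=read_state();print(s["opening"],s["position"])
for n in("side","scene"):
    c=cloud(n)
    q=sel([c],(.5,.65),(-.3,-.15),(.07,.3),blue)[0];print(n,len(q),q.min(0),q.max(0),q.mean(0))
    q=sel([c],(.5,.65),(-.3,-.15),(.126,.16),blue)[0]
    if len(q)>5:rect(q,n)
    u,v=(326,150) if n=="side" else (236,160)
    cv2.imwrite(f"pics/{n}3.png",cv2.resize(c[0][max(0,v-90):v+90,u-110:u+130,::-1],None,fx=3,fy=3,interpolation=2)[:600,:800])
E
```

```text
0.48822018437687914 [ 0.5589 -0.2347  0.1317]
side 106 [ 0.5447 -0.2442  0.0893] [ 0.5717 -0.2194  0.1342] [ 0.5578 -0.2283  0.1158]
side 43 c [ 0.5586 -0.2309] size [18.7278 29.3634] ang 37.55
scene 92 [ 0.5562 -0.2399  0.0774] [ 0.6164 -0.1679  0.1955] [ 0.5653 -0.2286  0.0963]
```

View pics/side3.png

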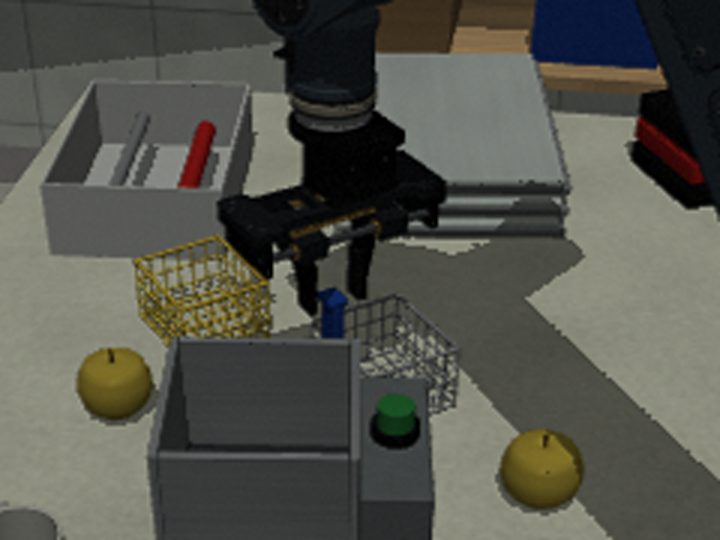

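Request:
arm_command:
  commands:
    - {"translation":[0,0,0.4],"dr":[0,0,0],"jaw":0.5}
    - {"translation":[0,0,0.4],"dr":[0,0,0],"jaw":0.5}
    - {"translation":[0,0,0.4],"dr":[0,0,0],"jaw":0.5}
    - {"translation":[0,0,0.42],"dr":[0,0,0],"jaw":0.5}
    - {"translation":[0,0,0],"dr":[0,0,0],"jaw":1}
    - {"translation":[0,0,0],"dr":[0,0,0],"jaw":1}
    - {"translation":[0,0,0],"dr":[0,0,0],"jaw":1}
    - {"translation":[0,0,0],"dr":[0,0,0],"jaw":1}
    - {"translation":[0,0,0],"dr":[0,0,0],"jaw":1}
    - {"translation":[0,0,0],"dr":[0,0,0],"jaw":1}
    - {"translation":[0,0,0],"dr":[0,0,0],"jaw":1}
    - {"translation":[0,0,0],"dr":[0,0,0],"jaw":1}

```text
time_s: 6.77
position: [0.5593, -0.2348, 0.0921]
tcp_rot: [[-0.641, 0.768, 0.001], [0.768, 0.641, -0.001], [-0.001, 0.0, -1.0]]
force: [0.7, -1.0, 0.5]
opening: 0.215
```

Request:
arm_command:
  commands:
    - {"translation":[0,0,0],"dr":[0,0,0],"jaw":1}
    - {"translation":[0,0,0],"dr":[0,0,0],"jaw":1}
    - {"translation":[0,0,0],"dr":[0,0,0],"jaw":1}
    - {"translation":[0,0,0],"dr":[0,0,0],"jaw":1}

```text
time_s: 7.1
position: [0.5593, -0.2348, 0.092]
tcp_rot: [[-0.641, 0.767, 0.001], [0.767, 0.641, -0.001], [-0.001, 0.0, -1.0]]
force: [0.7, -0.2, 3.5]
opening: 0.212
```

```bash
python3 - <<'E'
from fit import *
s=read_state();print(s["opening"],s["position"])
for n in("side","scene"):
    c=cloud(n)
    u,v=(326,150) if n=="side" else (236,160)
    cv2.imwrite(f"pics/{n}4.png",cv2.resize(c[0][v-60:v+40,u-60:u+70,::-1],None,fx=6,fy=6,interpolation=2)[:600,:800])
E
```

```text
0.2121703404753871 [ 0.5593 -0.2348  0.092 ]
```

View pics/side4.png

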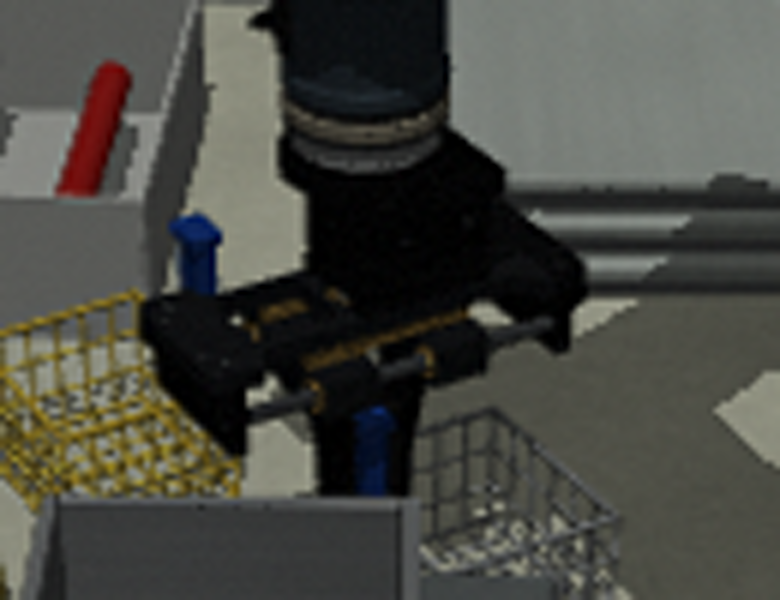

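View pics/scene4.png

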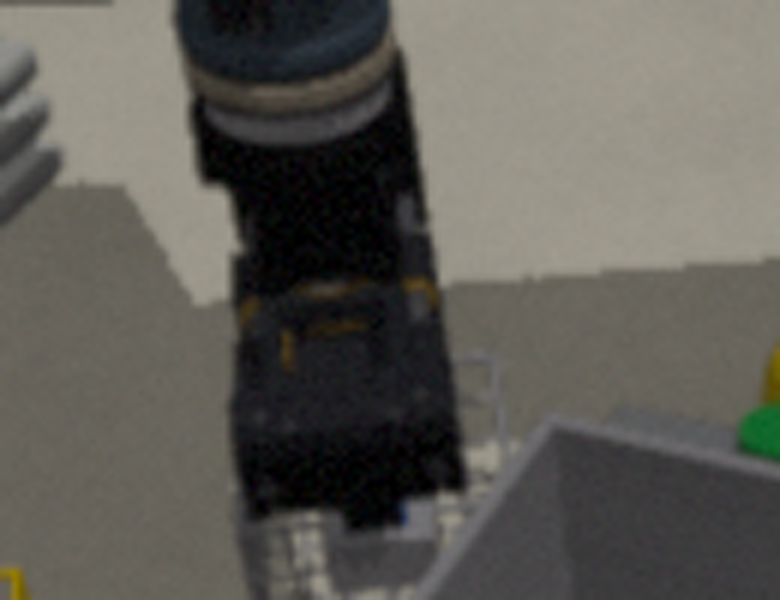

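The fingers stop at 18.4 mm, which is the head's width, so the pads' top edge catches the head. I'll open, go 4 mm lower and close again.

Request:
arm_command:
  commands:
    - {"translation":[0,0,0],"dr":[0,0,0],"jaw":0.6}
    - {"translation":[0,0,0],"dr":[0,0,0],"jaw":0.6}
    - {"translation":[0,0,0],"dr":[0,0,0],"jaw":0.6}
    - {"translation":[0.06,0,0.16],"dr":[0,0,0],"jaw":0.6}
    - {"translation":[0,0,0],"dr":[0,0,0],"jaw":0.6}
    - {"translation":[0,0,0],"dr":[0,0,0],"jaw":1}
    - {"translation":[0,0,0],"dr":[0,0,0],"jaw":1}
    - {"translation":[0,0,0],"dr":[0,0,0],"jaw":1}
    - {"translation":[0,0,0],"dr":[0,0,0],"jaw":1}
    - {"translation":[0,0,0],"dr":[0,0,0],"jaw":1}
    - {"translation":[0,0,0],"dr":[0,0,0],"jaw":1}
    - {"translation":[0,0,0],"dr":[0,0,0],"jaw":1}

```text
time_s: 8.2
position: [0.558, -0.2335, 0.0875]
tcp_rot: [[-0.641, 0.767, -0.0], [0.767, 0.641, -0.0], [-0.0, -0.0, -1.0]]
force: [0.1, -0.2, -1.3]
opening: 0.208
```

```bash
python3 - <<'E'
from fit import *
s=read_state();print(s["opening"],s["position"])
c=cloud("wrist");cv2.imwrite("pics/w5.png",c[0][:,:,::-1])
n="side";c=cloud(n);u,v=330,175
cv2.imwrite(f"pics/{n}5.png",cv2.resize(c[0][v-40:v+10,u-30:u+40,::-1],None,fx=11,fy=11,interpolation=2)[:600,:800])
E
```

```text
0.20834538935387947 [ 0.558  -0.2335  0.0875]
```

View pics/side5.png

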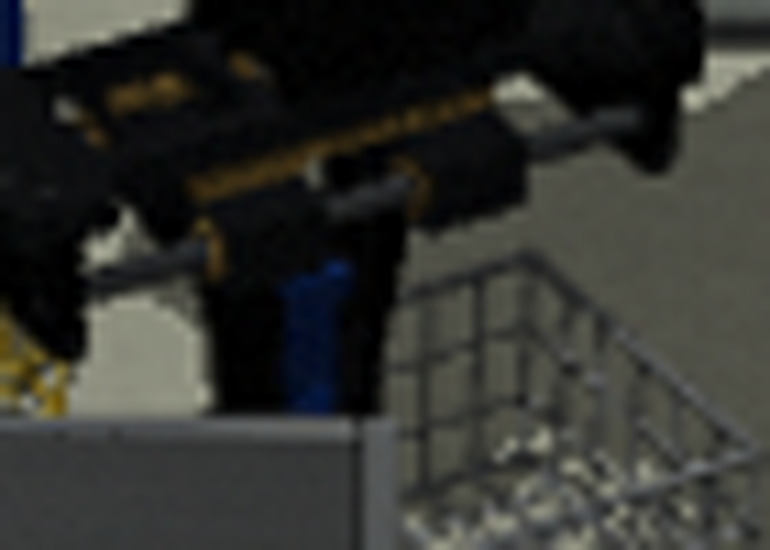

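View pics/w5.png

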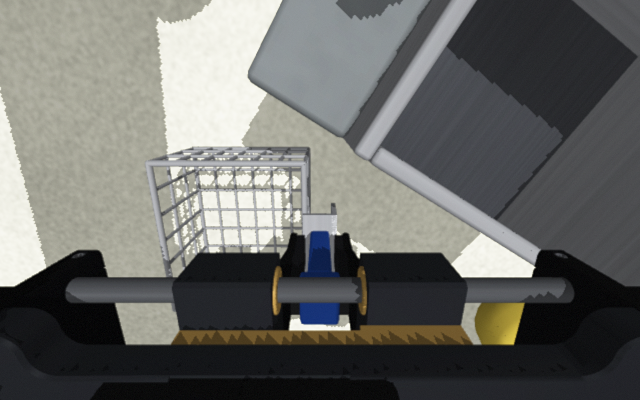

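Request:
arm_command:
  commands:
    - {"translation":[0,0,-0.1],"dr":[0,0,0],"jaw":1}
    - {"translation":[0,0,-0.2],"dr":[0,0,0],"jaw":1}
    - {"translation":[0,0,-0.4],"dr":[0,0,0],"jaw":1}
    - {"translation":[0,0,-0.6],"dr":[0,0,0],"jaw":1}
    - {"translation":[0,0,-0.8],"dr":[0,0,0],"jaw":1}
    - {"translation":[0,0,-0.8],"dr":[0,0,0],"jaw":1}
    - {"translation":[0,0,-0.8],"dr":[0,0,0],"jaw":1}
    - {"translation":[0,0,-0.8],"dr":[0,0,0],"jaw":1}
    - {"translation":[0,0,-0.8],"dr":[0,0,0],"jaw":1}
    - {"translation":[0,0,-0.8],"dr":[0,0,0],"jaw":1}
    - {"translation":[0,0,-0.8],"dr":[0,0,0],"jaw":1}
    - {"translation":[0,0,-0.5],"dr":[0,0,0],"jaw":1}

```text
time_s: 9.3
position: [0.5586, -0.2337, 0.276]
tcp_rot: [[-0.641, 0.767, 0.004], [0.767, 0.641, -0.002], [-0.004, 0.001, -1.0]]
force: [0.3, 0.2, -1.2]
opening: 0.214
```

```bash
python3 - <<'E'
from fit import *
s=read_state();print(s["opening"],s["position"])
for n in("side","scene"):
    c=cloud(n)
    q=sel([c],(.5,.65),(-.3,-.15),(.1,.36),blue)[0];print(n,len(q),q.min(0),q.max(0),q.mean(0))
    g=sel([c],(.45,.62),(-.4,-.16),(.1,.3),lambda h:(h[...,1]<60)&(h[...,2]>60))[0];print(np.percentile(g[:,2],[1,5,50,95]))
    u,v=(315,110) if n=="side" else (230,120)
    cv2.imwrite(f"pics/{n}6.png",cv2.resize(c[0][v-60:v+40,u-60:u+70,::-1],None,fx=6,fy=6,interpolation=2)[:600,:800])
E
```

```text
0.21412211387207455 [ 0.5586 -0.2337  0.276 ]
side 112 [ 0.5467 -0.2432  0.2628] [ 0.5621 -0.2194  0.32  ] [ 0.5537 -0.226   0.2958]
[0.1281 0.1298 0.21   0.2596]Traceback (most recent call last):
  File "<stdin>", line 5, in <module>
    return umr_minimum(a, axis, None, out, keepdims, initial, where)
ValueError: zero-size array to reduction operation minimum which has no identity
```

View pics/side6.png

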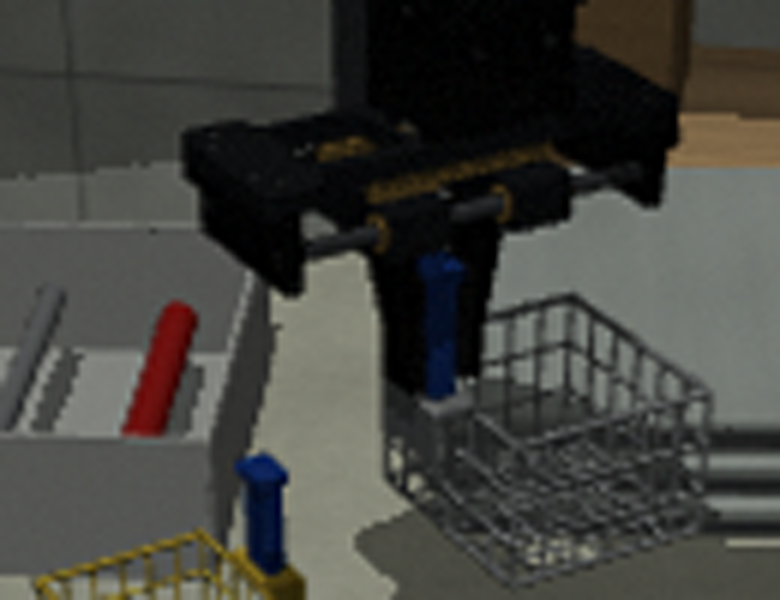

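Lifted level and firm: the head's top is at 0.320, 44 mm above the TCP. Next I'll carry the basket over the well's -y wall.

```bash
python3 -c "
from plan import *
show([.607,-.156,.276],down(-81.6),22,1)"
```

```text
from [ 0.5594 -0.2342  0.2764] -> [ 0.607 -0.156  0.276] N 22 rotdeg [  0.5    0.1  121.48]
unit/total transl in tool axes (25mm): [1.18  3.467 0.014]
{"translation":[0.05,0.16,0.0],"dr":[0.004,0.001,0.92],"jaw":1}
{"translation":[0.07,0.15,0.0],"dr":[0.004,0.001,0.92],"jaw":1}
{"translation":[0.08,0.14,0.0],"dr":[0.004,0.001,0.92],"jaw":1}
{"translation":[0.1,0.14,0.0],"dr":[0.004,0.001,0.92],"jaw":1}
{"translation":[0.11,0.12,0.0],"dr":[0.004,0.001,0.92],"jaw":1}
{"translation":[0.12,0.12,0.0],"dr":[0.004,0.001,0.92],"jaw":1}
{"translation":[0.13,0.1,0.0],"dr":[0.004,0.001,0.92],"jaw":1}
{"translation":[0.14,0.09,0.0],"dr":[0.004,0.001,0.92],"jaw":1}
{"translation":[0.15,0.08,0.0],"dr":[0.004,0.001,0.92],"jaw":1}
{"translation":[0.16,0.06,0.0],"dr":[0.004,0.001,0.92],"jaw":1}
{"translation":[0.16,0.04,0.0],"dr":[0.004,0.001,0.92],"jaw":1}
{"translation":[0.16,0.03,0.0],"dr":[0.004,0.001,0.92],"jaw":1}
{"translation":[0.17,0.02,0.0],"dr":[0.004,0.001,0.92],"jaw":1}
{"translation":[0.16,0.0,0.01],"dr":[0.004,0.001,0.92],"jaw":1}
{"translation":[0.17,-0.02,0.0],"dr":[0.004,0.001,0.92],"jaw":1}
{"translation":[0.16,-0.03,0.0],"dr":[0.004,0.001,0.92],"jaw":1}
{"translation":[0.16,-0.05,0.0],"dr":[0.004,0.001,0.92],"jaw":1}
{"translation":[0.15,-0.07,0.0],"dr":[0.004,0.001,0.92],"jaw":1}
{"translation":[0.15,-0.07,0.0],"dr":[0.004,0.001,0.92],"jaw":1}
{"translation":[0.14,-0.1,0.0],"dr":[0.004,0.001,0.92],"jaw":1}
{"translation":[0.13,-0.1,0.0],"dr":[0.004,0.001,0.92],"jaw":1}
{"translation":[0.12,-0.12,0.0],"dr":[0.004,0.001,0.92],"jaw":1}
```

Request:
arm_command:
  commands:
    - {"translation":[0.05,0.16,0],"dr":[0,0,0.92],"jaw":1}
    - {"translation":[0.07,0.15,0],"dr":[0,0,0.92],"jaw":1}
    - {"translation":[0.08,0.14,0],"dr":[0,0,0.92],"jaw":1}
    - {"translation":[0.1,0.14,0],"dr":[0,0,0.92],"jaw":1}
    - {"translation":[0.11,0.12,0],"dr":[0,0,0.92],"jaw":1}
    - {"translation":[0.12,0.12,0],"dr":[0,0,0.92],"jaw":1}
    - {"translation":[0.13,0.1,0],"dr":[0,0,0.92],"jaw":1}
    - {"translation":[0.14,0.09,0],"dr":[0,0,0.92],"jaw":1}
    - {"translation":[0.15,0.08,0],"dr":[0,0,0.92],"jaw":1}
    - {"translation":[0.16,0.06,0],"dr":[0,0,0.92],"jaw":1}
    - {"translation":[0.16,0.04,0],"dr":[0,0,0.92],"jaw":1}

```text
time_s: 10.32
position: [0.5811, -0.1936, 0.2715]
tcp_rot: [[0.36, 0.933, -0.002], [0.933, -0.36, 0.001], [0.0, -0.002, -1.0]]
force: [-0.9, -0.1, -0.2]
opening: 0.21
```

Request:
arm_command:
  commands:
    - {"translation":[0.16,0.03,0],"dr":[0,0,0.92],"jaw":1}
    - {"translation":[0.17,0.02,0],"dr":[0,0,0.92],"jaw":1}
    - {"translation":[0.16,0,0.01],"dr":[0,0,0.92],"jaw":1}
    - {"translation":[0.17,-0.02,0],"dr":[0,0,0.92],"jaw":1}
    - {"translation":[0.16,-0.03,0],"dr":[0,0,0.92],"jaw":1}
    - {"translation":[0.16,-0.05,0],"dr":[0,0,0.92],"jaw":1}
    - {"translation":[0.15,-0.07,0],"dr":[0,0,0.92],"jaw":1}
    - {"translation":[0.15,-0.07,0],"dr":[0,0,0.92],"jaw":1}
    - {"translation":[0.14,-0.1,0],"dr":[0,0,0.92],"jaw":1}
    - {"translation":[0.13,-0.1,0],"dr":[0,0,0.92],"jaw":1}
    - {"translation":[0.12,-0.12,0],"dr":[0,0,0.92],"jaw":1}

```text
time_s: 11.23
position: [0.605, -0.1547, 0.2712]
tcp_rot: [[0.99, 0.142, -0.002], [0.142, -0.99, 0.001], [-0.002, -0.001, -1.0]]
force: [-0.8, 0.6, -0.9]
opening: 0.207
```

```bash
python3 - <<'E'
from fit import *
s=read_state();print(s["opening"],s["position"],s["tcp_rot"])
cl=[]
for n in("side","scene"):
    c=cloud(n);cl.append(c);cv2.imwrite(f"pics/{n}7.png",c[0][40:300,150:470,::-1].repeat(2,0).repeat(2,1))
    q=sel([c],(.5,.7),(-.25,-.1),(.27,.36),blue)[0]
    if len(q)>5:rect(q,n);print(q.max(0))
    g=sel([c],(.5,.72),(-.21,.08),(.22,.252),lambda h:(h[...,1]<60)&(h[...,2]>60))[0]
    if len(g)>10:rect(g,"mouth"); print(np.percentile(g[:,2],[50,95,99]))
w=np.vstack(sel(cl,(.44,.72),(-.2,.05),(.125,.14)));
E
```

```text
0.20730519673900633 [ 0.605  -0.1547  0.2712] [[ 0.9899  0.1419 -0.0022]
 [ 0.1419 -0.9899  0.0007]
 [-0.0021 -0.001  -1.    ]]
mouth 130 c [ 0.5964 -0.1057] size [111.3733 122.4616] ang 7.72
[0.2364 0.2519 0.252 ]
scene 186 c [ 0.6237 -0.1414] size [54.1686 17.1395] ang 49.04
[ 0.6415 -0.119   0.341 ]
mouth 612 c [ 0.598  -0.1067] size [115.0114 120.6129] ang 7.7
[0.2321 0.2515 0.2519]
```

View pics/side7.png

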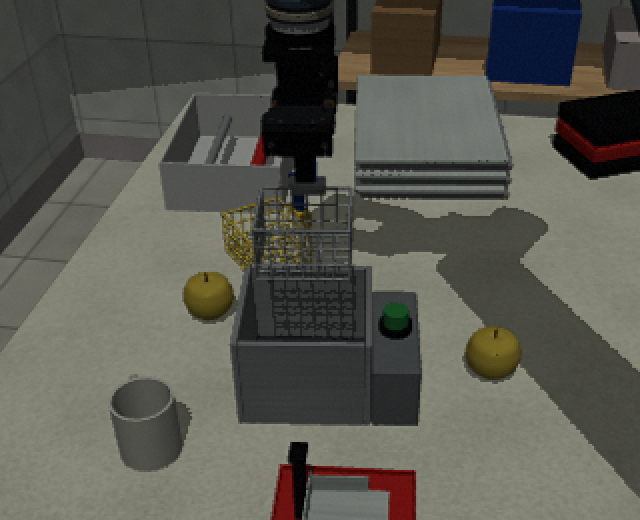

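View pics/scene7.png

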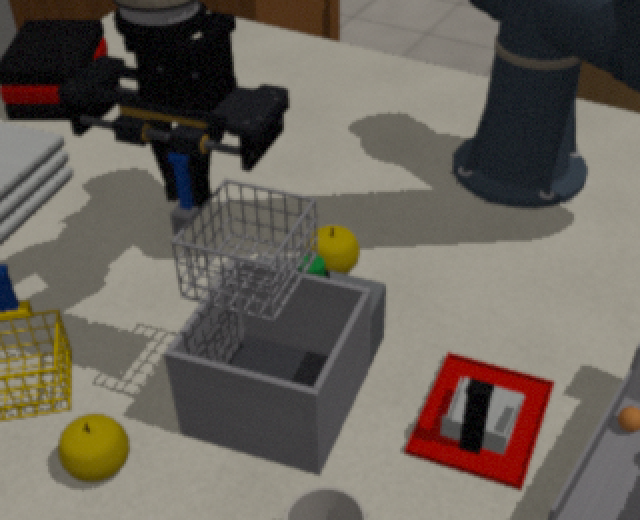

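Request:
arm_command:
  commands:
    - {"translation":[0,0.06,0.4],"dr":[0,0,0],"jaw":1}
    - {"translation":[0,0,0.5],"dr":[0,0,0],"jaw":1}
    - {"translation":[0,0,0.5],"dr":[0,0,0],"jaw":1}
    - {"translation":[0,0,0.5],"dr":[0,0,0],"jaw":1}
    - {"translation":[0,0,0.5],"dr":[0,0,0],"jaw":1}
    - {"translation":[0,0,0.5],"dr":[0,0,0],"jaw":1}
    - {"translation":[0,0,0.4],"dr":[0,0,0],"jaw":1}
    - {"translation":[0,0,0.3],"dr":[0,0,0],"jaw":1}
    - {"translation":[0,0,0],"dr":[0,0,0],"jaw":1}

```text
time_s: 12.08
position: [0.6045, -0.1564, 0.1799]
tcp_rot: [[0.989, 0.147, -0.004], [0.147, -0.989, 0.002], [-0.004, -0.002, -1.0]]
force: [1.0, -0.3, -0.7]
opening: 0.211
```

```bash
python3 - <<'E'
from fit import *
s=read_state();print(s["opening"],s["position"],s["force"])
for n in("side","scene"):
    c=cloud(n);u,v=(300,180) if n=="side" else (255,175);cv2.imwrite(f"pics/{n}8.png",cv2.resize(c[0][v-60:v+50,u-70:u+70,::-1],None,fx=5,fy=5,interpolation=2))
E
```

```text
0.21109597611600192 [ 0.6045 -0.1564  0.1799] [ 0.9913 -0.2936 -0.7318]
```

View pics/side8.png

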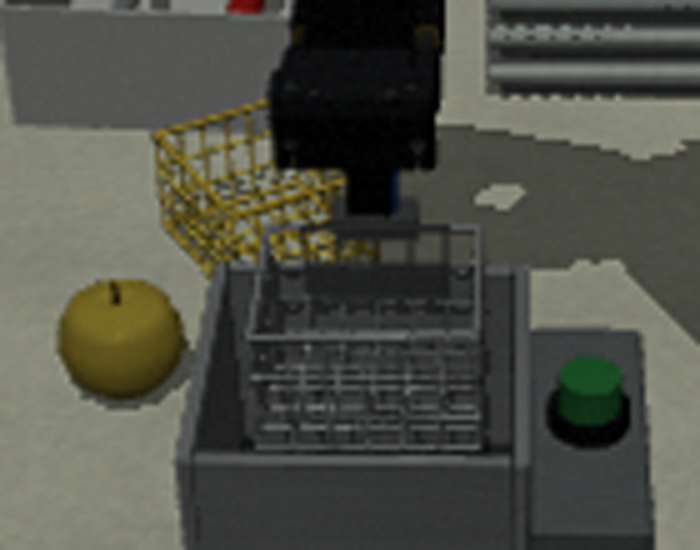

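View pics/scene8.png

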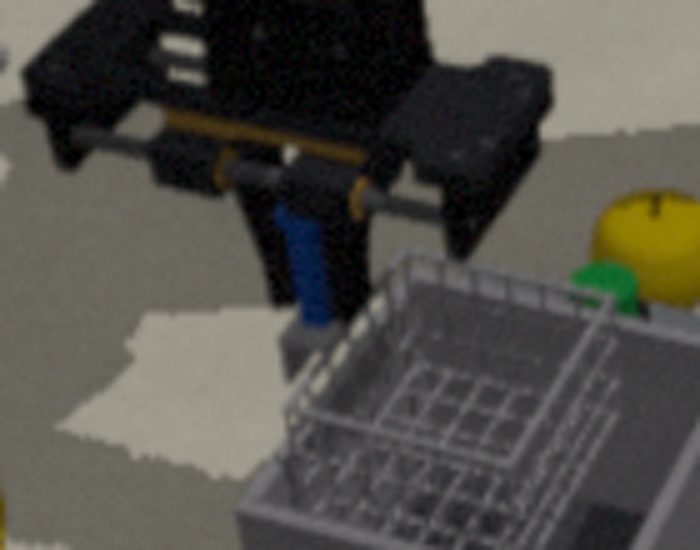

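Request:
arm_command:
  commands:
    - {"translation":[0,0,0.2],"dr":[0,0,0],"jaw":1}
    - {"translation":[0,0,0.2],"dr":[0,0,0],"jaw":1}
    - {"translation":[0,0,0.2],"dr":[0,0,0],"jaw":1}
    - {"translation":[0,0,0.2],"dr":[0,0,0],"jaw":1}
    - {"translation":[0,0,0.15],"dr":[0,0,0],"jaw":1}
    - {"translation":[0,0,0.15],"dr":[0,0,0],"jaw":1}
    - {"translation":[0,0,0.1],"dr":[0,0,0],"jaw":1}
    - {"translation":[0,0,0],"dr":[0,0,0],"jaw":1}

```text
time_s: 12.85
position: [0.6056, -0.1565, 0.1515]
tcp_rot: [[0.989, 0.147, -0.001], [0.147, -0.989, 0.001], [-0.001, -0.001, -1.0]]
force: [-0.1, -0.1, -0.4]
opening: 0.217
```

Request:
arm_command:
  commands:
    - {"translation":[0,0,0.08],"dr":[0,0,0],"jaw":1}
    - {"translation":[0,0,0.08],"dr":[0,0,0],"jaw":1}
    - {"translation":[0,0,0.04],"dr":[0,0,0],"jaw":1}
    - {"translation":[0,0,0],"dr":[0,0,0],"jaw":1}
    - {"translation":[0,0,0],"dr":[0,0,0],"jaw":1}

```text
time_s: 13.27
position: [0.6061, -0.1568, 0.1475]
tcp_rot: [[0.989, 0.147, 0.001], [0.147, -0.989, -0.0], [0.001, 0.0, -1.0]]
force: [-0.9, -0.5, -0.8]
opening: 0.215
```

```bash
python3 - <<'E'
from fit import *
s=read_state();print(s["opening"],s["position"],s["force"])
for n in("side","scene"):
    c=cloud(n);u,v=(300,180) if n=="side" else (255,175);cv2.imwrite(f"pics/{n}9.png",cv2.resize(c[0][v-60:v+50,u-70:u+70,::-1],None,fx=5,fy=5,interpolation=2))
E
```

```text
0.21494282381546717 [ 0.6061 -0.1568  0.1475] [-0.9295 -0.4849 -0.8013]
```

View pics/scene9.png

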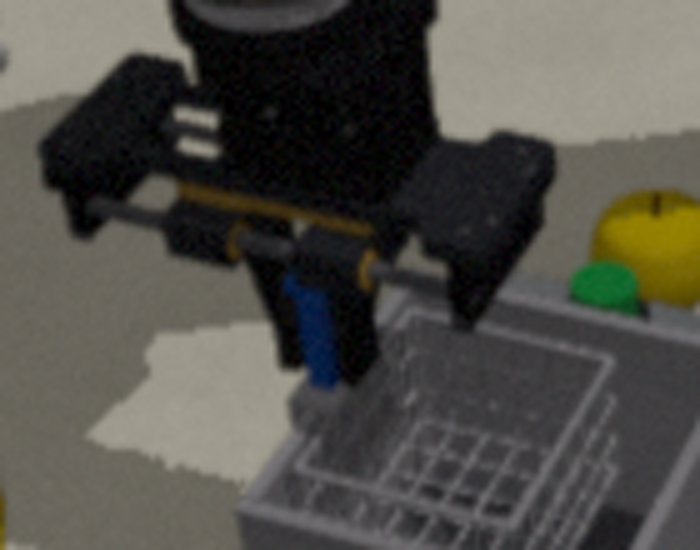

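Request:
arm_command:
  commands:
    - {"translation":[0,0,0.08],"dr":[0,0,0],"jaw":1}
    - {"translation":[0,0,0.04],"dr":[0,0,0],"jaw":1}
    - {"translation":[0,0,0],"dr":[0,0,0],"jaw":1}
    - {"translation":[0,0,0],"dr":[0,0,0],"jaw":0.6}
    - {"translation":[0,0,0],"dr":[0,0,0],"jaw":0.6}
    - {"translation":[0,0,0],"dr":[0,0,0],"jaw":0.6}
    - {"translation":[0,0,0],"dr":[0,0,0],"jaw":0.6}
    - {"translation":[0,0,0],"dr":[0,0,0],"jaw":0.6}
    - {"translation":[0,0,0],"dr":[0,0,0],"jaw":0.6}
    - {"translation":[0,0,0],"dr":[0,0,0],"jaw":0.6}

```text
time_s: 14.2
position: [0.6058, -0.1566, 0.1439]
tcp_rot: [[0.989, 0.147, -0.001], [0.147, -0.989, 0.0], [-0.001, -0.0, -1.0]]
force: [-0.2, 0.2, -0.3]
opening: 0.401
```

```bash
python3 - <<'E'
from fit import *
s=read_state();print(s["opening"],s["position"],s["force"])
for n in("side","scene"):
    c=cloud(n);u,v=(300,180) if n=="side" else (255,175);cv2.imwrite(f"pics/{n}10.png",cv2.resize(c[0][v-60:v+50,u-70:u+70,::-1],None,fx=5,fy=5,interpolation=2))
E
```

```text
0.40126446250435005 [ 0.6058 -0.1566  0.1439] [-0.1656  0.2457 -0.3081]
```

View pics/scene10.png

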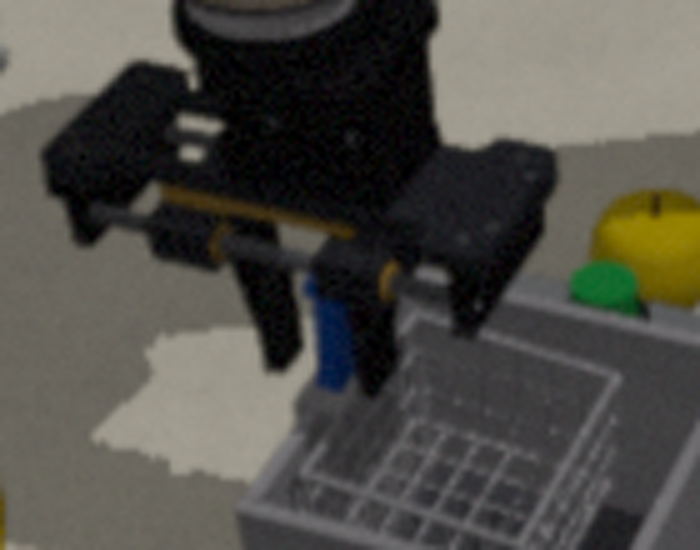

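Request:
arm_command:
  commands:
    - {"translation":[0,0,0],"dr":[0,0,0],"jaw":0.3}
    - {"translation":[0,0,0],"dr":[0,0,0],"jaw":0.3}
    - {"translation":[0,0,0],"dr":[0,0,0],"jaw":0.3}
    - {"translation":[0,0,0],"dr":[0,0,0],"jaw":0.3}
    - {"translation":[0,0,-0.3],"dr":[0,0,0],"jaw":0.3}
    - {"translation":[0,0,-0.6],"dr":[0,0,0],"jaw":0.2}
    - {"translation":[0,0,-0.8],"dr":[0,0,0],"jaw":0.2}
    - {"translation":[0,0,-1],"dr":[0,0,0],"jaw":0}
    - {"translation":[0,0,-1],"dr":[0,0,0],"jaw":0}
    - {"translation":[0,0,-1],"dr":[0,0,0],"jaw":0}
    - {"translation":[0,0,-0.4],"dr":[0,0,0],"jaw":0}

```text
time_s: 15.22
position: [0.6078, -0.1574, 0.2765]
tcp_rot: [[0.989, 0.147, 0.007], [0.147, -0.989, -0.003], [0.006, 0.004, -1.0]]
force: [0.7, -1.4, -0.8]
opening: 0.974
```

```bash
cat > bcheck.py <<'E'
from fit import *
def bask(cl):
    # blue tab & basket mouth in well frame
    a=np.radians(8.4);R=np.array([[np.cos(a),np.sin(a)],[-np.sin(a),np.cos(a)]]);C=np.array([.5955,-.0778])
    for c in cl:
        q=sel([c],(.5,.7),(-.22,-.06),(.135,.22),blue)[0]
        if len(q)<5: print("no tab");continue
        w=np.c_[(q[:,:2]-C)@R.T,q[:,2]-.13]
        t=w[w[:,2]>w[:,2].max()-.008];b=w[w[:,2]<w[:,2].min()+.008]
        print("tab wellframe top",t.mean(0),"bottom",b.mean(0),"n",len(w))
        p,d,P=c
        Q=np.dstack([(P[...,:2]-C)@R.T,P[...,2:]-.13]);m=(abs(Q[...,0])<.07)&(abs(Q[...,1])<.07)&(Q[...,2]>-.1)&(Q[...,2]<.02)
        q=Q[m];print("  interior pts z pct",np.percentile(q[:,2],[1,10,50,90,99]))
E
python3 - <<'E'
from bcheck import *
s=read_state();print(s["opening"],s["position"],s["force"])
cl=[cloud("side"),cloud("scene"),cloud("wrist")]
bask(cl)
for n,c in zip("abc",cl):cv2.imwrite(f"pics/b11{n}.png",c[0][:,:,::-1])
E
```

```text
0.9738404113061064 [ 0.6078 -0.1574  0.2765] [ 0.677  -1.4088 -0.7918]
tab wellframe top [-0.0036 -0.0647  0.0586] bottom [-0.0033 -0.0677  0.009 ] n 174
  interior pts z pct [-0.0771 -0.0735 -0.0248  0.0007  0.0181]
tab wellframe top [ 0.0006 -0.0669  0.06  ] bottom [ 0.0054 -0.0707  0.0119] n 197
  interior pts z pct [-0.0794 -0.0748 -0.0268 -0.0018  0.0147]
tab wellframe top [-0.0015 -0.0688  0.0601] bottom [ 0.0088 -0.0752  0.0125] n 741
  interior pts z pct [-0.0797 -0.0772 -0.0476 -0.0041  0.002 ]
```

View pics/b11a.png

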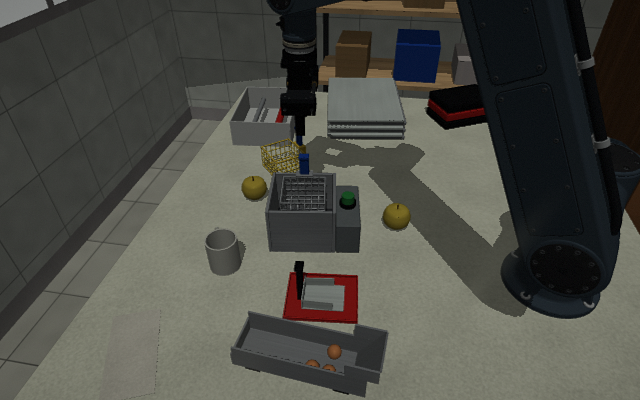

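View pics/b11b.png

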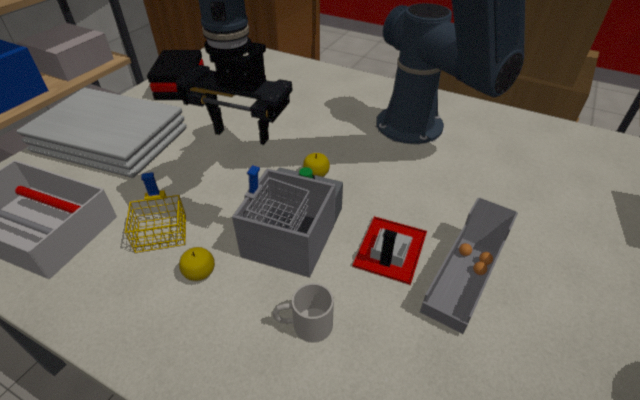

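View pics/b11c.png

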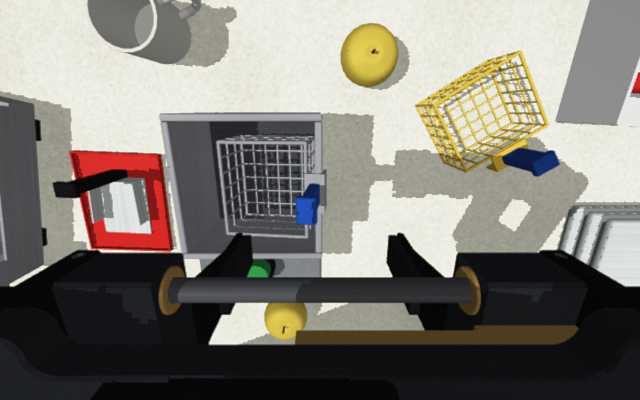

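The basket hangs in the well: the tab top is 60 mm above the rim, it leans about 0.1 rad, and its middle comes out about 42 mm below the rim. On the way to the scoop I'll close the jaws once to see what the empty reading is.

```bash
python3 -c "
from plan import *
show([.556,.143,.2],down(6),16,0)"
```

```text
from [ 0.6061 -0.1567  0.2725] -> [0.556 0.143 0.2  ] N 16 rotdeg [  0.1   -0.02 -87.57]
unit/total transl in tool axes (25mm): [ -0.228 -12.155   2.887]
{"translation":[-0.01,-0.76,0.18],"dr":[0.001,0.0,-0.912],"jaw":0}
{"translation":[0.05,-0.76,0.18],"dr":[0.001,0.0,-0.912],"jaw":0}
{"translation":[0.13,-0.75,0.18],"dr":[0.001,0.0,-0.912],"jaw":0}
{"translation":[0.2,-0.73,0.18],"dr":[0.001,0.0,-0.912],"jaw":0}
{"translation":[0.27,-0.71,0.18],"dr":[0.001,0.0,-0.912],"jaw":0}
{"translation":[0.34,-0.68,0.18],"dr":[0.001,0.0,-0.912],"jaw":0}
{"translation":[0.4,-0.64,0.18],"dr":[0.001,0.0,-0.912],"jaw":0}
{"translation":[0.46,-0.61,0.19],"dr":[0.001,0.0,-0.912],"jaw":0}
{"translation":[0.52,-0.56,0.18],"dr":[0.001,0.0,-0.912],"jaw":0}
{"translation":[0.56,-0.5,0.18],"dr":[0.001,0.0,-0.912],"jaw":0}
{"translation":[0.61,-0.45,0.18],"dr":[0.001,0.0,-0.912],"jaw":0}
{"translation":[0.66,-0.39,0.18],"dr":[0.001,0.0,-0.912],"jaw":0}
{"translation":[0.68,-0.33,0.18],"dr":[0.001,0.0,-0.912],"jaw":0}
{"translation":[0.72,-0.26,0.18],"dr":[0.001,0.0,-0.912],"jaw":0}
{"translation":[0.73,-0.19,0.18],"dr":[0.001,0.0,-0.912],"jaw":0}
{"translation":[0.75,-0.12,0.19],"dr":[0.001,0.0,-0.912],"jaw":0}
```

Request:
arm_command:
  commands:
    - {"translation":[0,0,0],"dr":[0,0,0],"jaw":1}
    - {"translation":[0,0,0],"dr":[0,0,0],"jaw":1}
    - {"translation":[0,0,0],"dr":[0,0,0],"jaw":1}
    - {"translation":[0,0,0],"dr":[0,0,0],"jaw":1}
    - {"translation":[0,0,0],"dr":[0,0,0],"jaw":1}
    - {"translation":[0,0,0],"dr":[0,0,0],"jaw":1}
    - {"translation":[0,0,0],"dr":[0,0,0],"jaw":1}
    - {"translation":[0,0,0],"dr":[0,0,0],"jaw":1}
    - {"translation":[0,0,0],"dr":[0,0,0],"jaw":1}
    - {"translation":[0,0,0],"dr":[0,0,0],"jaw":1}
    - {"translation":[0,0,0],"dr":[0,0,0],"jaw":1}
    - {"translation":[0,0,0],"dr":[0,0,0],"jaw":1}

```text
time_s: 16.37
position: [0.6059, -0.1567, 0.2719]
tcp_rot: [[0.989, 0.147, 0.0], [0.147, -0.989, -0.0], [0.0, 0.0, -1.0]]
force: [0.3, -0.1, -0.4]
opening: 0.171
```

```bash
python3 - <<'E'
from fit import *
c=cloud("wrist");cv2.imwrite("pics/w12.png",cv2.resize(c[0][200:,200:440,::-1],None,fx=3,fy=3))
print(read_state()["opening"])
E
```

```text
0.12880526298289843
```

View pics/w12.png

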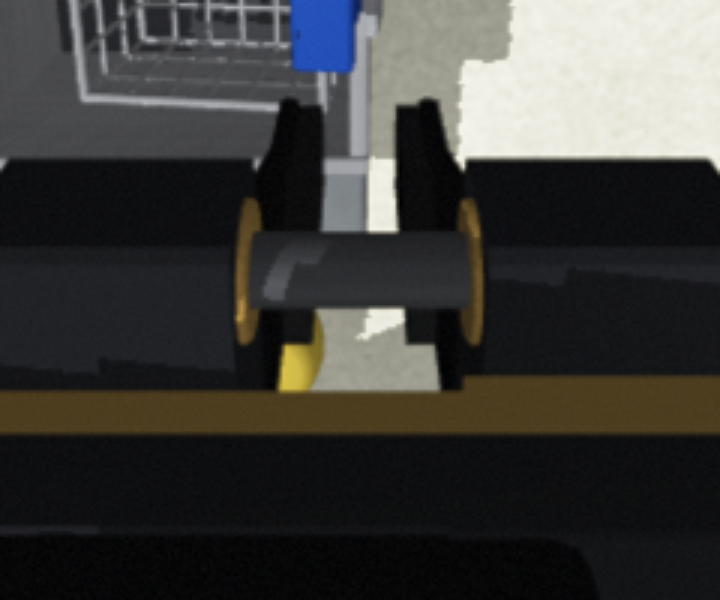

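Request:
arm_command:
  commands:
    - {"translation":[-0.01,-0.76,0.18],"dr":[0,0,-0.912],"jaw":1}
    - {"translation":[0.05,-0.76,0.18],"dr":[0,0,-0.912],"jaw":1}
    - {"translation":[0.13,-0.75,0.18],"dr":[0,0,-0.912],"jaw":1}
    - {"translation":[0.2,-0.73,0.18],"dr":[0,0,-0.912],"jaw":1}
    - {"translation":[0.27,-0.71,0.18],"dr":[0,0,-0.912],"jaw":1}
    - {"translation":[0.34,-0.68,0.18],"dr":[0,0,-0.912],"jaw":1}

```text
time_s: 16.92
position: [0.5869, -0.0434, 0.2447]
tcp_rot: [[0.749, 0.663, 0.0], [0.663, -0.749, -0.0], [0.0, 0.0, -1.0]]
force: [-0.5, -0.2, 0.1]
opening: 0.0
```

Request:
arm_command:
  commands:
    - {"translation":[0.4,-0.64,0.18],"dr":[0,0,-0.912],"jaw":0}
    - {"translation":[0.46,-0.61,0.18],"dr":[0,0,-0.912],"jaw":0}
    - {"translation":[0.52,-0.56,0.18],"dr":[0,0,-0.912],"jaw":0}
    - {"translation":[0.56,-0.5,0.18],"dr":[0,0,-0.912],"jaw":0}
    - {"translation":[0.61,-0.45,0.18],"dr":[0,0,-0.912],"jaw":0}
    - {"translation":[0.66,-0.39,0.18],"dr":[0,0,-0.912],"jaw":0}
    - {"translation":[0.68,-0.33,0.18],"dr":[0,0,-0.912],"jaw":0}
    - {"translation":[0.72,-0.26,0.18],"dr":[0,0,-0.912],"jaw":0}
    - {"translation":[0.73,-0.19,0.18],"dr":[0,0,-0.912],"jaw":0}
    - {"translation":[0.75,-0.12,0.18],"dr":[0,0,-0.912],"jaw":0}
    - {"translation":[0,0,0],"dr":[0,0,0],"jaw":0}
    - {"translation":[0,0,0],"dr":[0,0,0],"jaw":0}

```text
time_s: 17.92
position: [0.5554, 0.1437, 0.1996]
tcp_rot: [[-0.105, 0.994, -0.0], [0.994, 0.105, -0.0], [-0.0, -0.0, -1.0]]
force: [0.1, -0.9, -1.0]
opening: 0.834
```

```bash
python3 - <<'E'
from fit import *
s=read_state();print(s["position"],s["tcp_rot"])
cl=[cloud("wrist"),cloud("side"),cloud("scene")]
cv2.imwrite("pics/w13.png",cl[0][0][:,:,::-1])
for c in cl:
    q=sel([c],(.5,.62),(.08,.2),(.095,.115))[0]
    if len(q)>5: rect(q,"head");print(np.percentile(q[:,2],[5,50,95]))
q=sel(cl[:1],(.4,.62),(.07,.21),(.028,.045))[0];rect(q,"walls")
q=sel(cl[:1],(.4,.62),(.05,.22),(.002,.0125),red)[0];rect(q,"rest")
E
```

```text
[0.5554 0.1437 0.1996] [[-0.1049  0.9945 -0.0004]
 [ 0.9945  0.1049 -0.0004]
 [-0.0004 -0.0004 -1.    ]]
head 538 c [0.5552 0.1429] size [18.1097 26.2496] ang 5.66
[0.1009 0.1028 0.104 ]
head 100 c [0.5557 0.1443] size [18.8228 26.9121] ang 4.36
[0.0975 0.1022 0.1037]
head 111 c [0.5573 0.1425] size [21.5622 25.3833] ang 4.56
[0.0982 0.1029 0.1044]
walls 280 c [0.521  0.1398] size [79.1507 71.2522] ang 5.89
rest 6861 c [0.507  0.1372] size [157.913  128.8587] ang 6.03
```

View pics/w13.png

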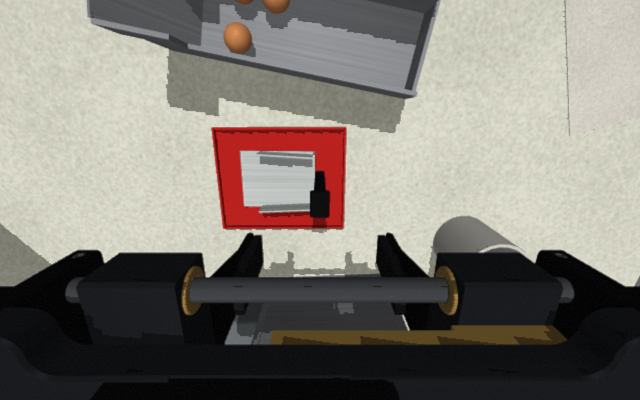

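Empty reads 0.0, so the 0.21 reading was the head. For the scoop I'll grip across its 24 mm width with the jaws along the scoop's y, where the pads lie flat. That means turning 90° and descending.

Request:
arm_command:
  commands:
    - {"translation":[0,0,0],"dr":[0,0,-1],"jaw":0}
    - {"translation":[0,0,0],"dr":[0,0,-1],"jaw":0}
    - {"translation":[0,0,0],"dr":[0,0,-1],"jaw":0}
    - {"translation":[0,0,0],"dr":[0,0,-1],"jaw":0}
    - {"translation":[0,0,0],"dr":[0,0,-1],"jaw":0}
    - {"translation":[0,0,0],"dr":[0,0,-1],"jaw":0}
    - {"translation":[0,0,0],"dr":[0,0,-1],"jaw":0}
    - {"translation":[0,0,0],"dr":[0,0,-1],"jaw":0}
    - {"translation":[0,0,0],"dr":[0,0,-1],"jaw":0}
    - {"translation":[0,0,0],"dr":[0,0,-1],"jaw":0}
    - {"translation":[0,0,0],"dr":[0,0,-1],"jaw":0}
    - {"translation":[0,0,0],"dr":[0,0,-1],"jaw":0}

```text
time_s: 19.07
position: [0.5563, 0.1418, 0.2001]
tcp_rot: [[-0.979, 0.206, 0.001], [0.206, 0.979, -0.0], [-0.001, 0.0, -1.0]]
force: [0.1, -0.1, -0.0]
opening: 0.994
```

Request:
arm_command:
  commands:
    - {"translation":[0,0,0],"dr":[0,0,-1],"jaw":0}
    - {"translation":[0,0,0],"dr":[0,0,-1],"jaw":0}
    - {"translation":[0,0,0],"dr":[0,0,-1],"jaw":0}
    - {"translation":[0,0,0],"dr":[0,0,0],"jaw":0}
    - {"translation":[0,0,0],"dr":[0,0,0],"jaw":0}

```text
time_s: 19.48
position: [0.5561, 0.1421, 0.2001]
tcp_rot: [[-0.995, -0.1, 0.001], [-0.1, 0.995, -0.0], [-0.001, -0.0, -1.0]]
force: [-0.6, 0.1, -0.1]
opening: 1.0
```

```bash
python3 - <<'E'
from plan import *
show([.5555,.143,.066],down(96),9,0)
from fit import *
cl=[cloud("wrist")];cv2.imwrite("pics/w14.png",cl[0][0][:,:,::-1])
q=sel(cl,(.5,.62),(.08,.2),(.095,.115))[0];rect(q,"head")
q=sel(cl,(.36,.66),(.22,.40),(.06,.075))[0];rect(q,"pan")
E
```

```text
from [0.5561 0.1421 0.2001] -> [0.5555 0.143  0.066 ] N 9 rotdeg [-0.01  0.03 -0.28]
unit/total transl in tool axes (25mm): [0.025 0.039 5.363]
{"translation":[0.0,0.0,0.6],"dr":[0.0,0.001,-0.005],"jaw":0}
{"translation":[0.01,0.01,0.59],"dr":[0.0,0.001,-0.005],"jaw":0}
{"translation":[0.0,0.0,0.6],"dr":[0.0,0.001,-0.005],"jaw":0}
{"translation":[0.0,0.01,0.59],"dr":[0.0,0.001,-0.005],"jaw":0}
{"translation":[0.0,0.0,0.6],"dr":[0.0,0.001,-0.005],"jaw":0}
{"translation":[0.01,0.01,0.6],"dr":[0.0,0.001,-0.005],"jaw":0}
{"translation":[0.0,0.0,0.59],"dr":[0.0,0.001,-0.005],"jaw":0}
{"translation":[0.0,0.0,0.6],"dr":[0.0,0.001,-0.005],"jaw":0}
{"translation":[0.0,0.01,0.59],"dr":[0.0,0.001,-0.005],"jaw":0}
head 538 c [0.5541 0.1427] size [18.5547 24.7075] ang 5.38
pan 5021 c [0.4914 0.306 ] size [ 90.5756 241.44  ] ang 85.26
```

View pics/w14.png

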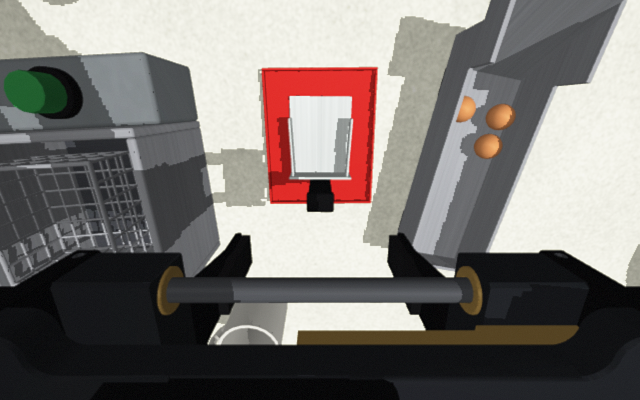

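There are three meatballs, at (465,108), (500,116) and (486,147) in the wrist view. I'll descend onto the scoop handle.

Request:
arm_command:
  commands:
    - {"translation":[0,0,0.7],"dr":[0,0,0],"jaw":0}
    - {"translation":[0,0.02,0.7],"dr":[0,0,0],"jaw":0}
    - {"translation":[0.03,0,0.7],"dr":[0,0,0],"jaw":0}
    - {"translation":[0,0,0.7],"dr":[0,0,0],"jaw":0}
    - {"translation":[0,0,0.7],"dr":[0,0,0],"jaw":0}
    - {"translation":[0,0,0.7],"dr":[0,0,0],"jaw":0}
    - {"translation":[0,0,0.6],"dr":[0,0,0],"jaw":0}
    - {"translation":[0,0,0.4],"dr":[0,0,0],"jaw":0}
    - {"translation":[0,0,0.16],"dr":[0,0,0],"jaw":0.5}
    - {"translation":[0,0,0],"dr":[0,0,0],"jaw":1}
    - {"translation":[0,0,0],"dr":[0,0,0],"jaw":1}
    - {"translation":[0,0,0],"dr":[0,0,0],"jaw":1}

```text
time_s: 20.53
position: [0.5557, 0.1434, 0.0667]
tcp_rot: [[-0.995, -0.104, 0.002], [-0.104, 0.995, 0.0], [-0.002, -0.0, -1.0]]
force: [0.2, -0.3, 0.6]
opening: 0.776
```

Request:
arm_command:
  commands:
    - {"translation":[0,0,0],"dr":[0,0,0],"jaw":1}
    - {"translation":[0,0,0],"dr":[0,0,0],"jaw":1}
    - {"translation":[0,0,0],"dr":[0,0,0],"jaw":1}
    - {"translation":[0,0,0],"dr":[0,0,0],"jaw":1}
    - {"translation":[0,0,0],"dr":[0,0,0],"jaw":1}
    - {"translation":[0,0,0],"dr":[0,0,0],"jaw":1}
    - {"translation":[0,0,0],"dr":[0,0,0],"jaw":1}
    - {"translation":[0,0,0],"dr":[0,0,0],"jaw":1}
    - {"translation":[0,0,0],"dr":[0,0,0],"jaw":1}
    - {"translation":[0,0,0],"dr":[0,0,0],"jaw":1}
    - {"translation":[0,0,0],"dr":[0,0,0],"jaw":1}
    - {"translation":[0,0,0],"dr":[0,0,0],"jaw":1}

```text
time_s: 21.53
position: [0.555, 0.1434, 0.0658]
tcp_rot: [[-0.995, -0.104, 0.0], [-0.104, 0.995, 0.0], [-0.0, 0.0, -1.0]]
force: [-0.2, -0.5, -0.3]
opening: 0.291
```

The scoop handle is gripped at 25 mm. Next I'll measure the pan's profile.

```bash
python3 - <<'E'
from fit import *
cl=[cloud("side"),cloud("scene")]
z=np.load("side0.npz");cl.append(cloud("side",z['p'],z['d']));z=np.load("scene0.npz");cl.append(cloud("scene",z['p'],z['d']))
a=np.radians(-4.8);ex=np.array([np.cos(a),np.sin(a)]);ey=np.array([-ex[1],ex[0]]);C=np.array([.505,.3045])
for c in cl[:2]:
    q=sel([c],(.34,.68),(.22,.4),(.008,.12))[0]
    w=np.c_[(q[:,:2]-C)@ex,(q[:,:2]-C)@ey,q[:,2]]
    # side tops
    for s in(1,-1):
        t=w[(w[:,2]>.063)&(w[:,2]<.072)&(w[:,0]>-.05)&(w[:,0]<.1)&(s*w[:,1]>.03)]
        if len(t)>20: print("side",s,"y med",np.median(t[:,1]),"slope deg",np.degrees(np.polyfit(t[:,0],t[:,1],1)[0]),"z",np.median(t[:,2]),len(t))
    m=w[abs(w[:,1])<.03]
    h=[(round(x,3),np.median(m[(m[:,0]>x)&(m[:,0]<x+.008)][:,2]).round(4)) for x in np.arange(-.15,.15,.008) if ((m[:,0]>x)&(m[:,0]<x+.008)).sum()>3]
    print([ (float(u),float(v)) for u,v in h])
    top=w[(w[:,2]>.094)&(w[:,2]<.105)&(abs(w[:,1])<.03)];print("plate top x",np.percentile(top[:,0],[5,50,95]) if len(top) else None)
    b=sel([c],(.34,.68),(.22,.4),(.02,.06),ball)[0];b=np.c_[(b[:,:2]-C)@ex,(b[:,:2]-C)@ey,b[:,2]]
    from scipy.cluster.vq import kmeans2
    ce,l=kmeans2(b[:,:2],3,seed=1,minit='++')
    for i in range(3):
        k=b[l==i]
        from scipy.optimize import least_squares
        r=least_squares(lambda p:np.linalg.norm(k-p,axis=1)-.014,k.mean(0)-[0,0,.01]);print("ball pan",r.x, "world",C+r.x[0]*ex+r.x[1]*ey)
E
```

```text
side 1 y med 0.043202195139109 slope deg -0.11313087495555121 z 0.06625658609388885 257
side -1 y med -0.04046758322445689 slope deg -0.08628522534821538 z 0.06602532082725177 219
[(-0.142, 0.1002), (-0.134, 0.0878), (-0.126, 0.0743), (-0.118, 0.0601), (-0.11, 0.0467), (-0.102, 0.0332), (-0.094, 0.0186), (-0.086, 0.0158), (-0.078, 0.0154), (-0.07, 0.0157), (-0.062, 0.0168), (-0.054, 0.0389), (-0.046, 0.0379), (-0.038, 0.0167), (-0.03, 0.0155), (-0.022, 0.016), (-0.014, 0.0164), (-0.006, 0.0161), (0.002, 0.016), (0.01, 0.0157), (0.018, 0.0155), (0.026, 0.0155), (0.034, 0.0157), (0.042, 0.0155), (0.05, 0.0157), (0.058, 0.0155), (0.066, 0.016), (0.074, 0.0158), (0.082, 0.0154), (0.09, 0.0157), (0.098, 0.0159), (0.106, 0.0153), (0.114, 0.0158), (0.122, 0.0158), (0.13, 0.0269), (0.138, 0.0458)]
plate top x [-0.1414 -0.1377 -0.1338]
ball pan [-0.0463 -0.0212  0.0296] world [0.4571 0.2873]
ball pan [-0.0455  0.024   0.0294] world [0.4617 0.3322]
ball pan [-0.0133  0.0229  0.0298] world [0.4936 0.3284]
side 1 y med 0.04144206584961897 slope deg -0.0345336973033897 z 0.06706736935448909 129
s
[... 200 characters left out ...]
0.094, 0.0204), (-0.086, 0.0163), (-0.078, 0.0163), (-0.07, 0.0164), (-0.062, 0.0163), (-0.054, 0.0381), (-0.046, 0.037), (-0.038, 0.0316), (-0.03, 0.0166), (-0.022, 0.0169), (-0.014, 0.0173), (-0.006, 0.018), (0.002, 0.0163), (0.01, 0.0163), (0.018, 0.0163), (0.026, 0.0163), (0.034, 0.0163), (0.042, 0.0162), (0.05, 0.0166), (0.058, 0.016), (0.066, 0.016), (0.074, 0.0164), (0.082, 0.0164), (0.09, 0.0164), (0.098, 0.0165), (0.106, 0.0166), (0.114, 0.0172), (0.13, 0.0458), (0.138, 0.032)]
plate top x [-0.1396 -0.1361 -0.1319]
ball pan [-0.0461 -0.0221  0.0306] world [0.4572 0.2863]
ball pan [-0.0134  0.0213  0.0304] world [0.4934 0.3269]
ball pan [-0.0458  0.0235  0.0302] world [0.4613 0.3318]
```

```bash
python3 -c "
from plan import *
s=read_state();p=s['position'].copy();p[2]=.17
show([.6226,.2950,.17],down(85.1),9,1,(p,s['tcp_rot']))"
```

```text
from [0.555  0.1434 0.17  ] -> [0.6226 0.295  0.17  ] N 9 rotdeg [-0.    0.01 10.88]
unit/total transl in tool axes (25mm): [-3.321  5.75   0.   ]
{"translation":[-0.37,0.64,0.0],"dr":[0.0,0.0,0.201],"jaw":1}
{"translation":[-0.35,0.65,0.0],"dr":[0.0,0.0,0.201],"jaw":1}
{"translation":[-0.35,0.65,0.0],"dr":[0.0,0.0,0.201],"jaw":1}
{"translation":[-0.32,0.66,0.0],"dr":[0.0,0.0,0.201],"jaw":1}
{"translation":[-0.32,0.67,0.0],"dr":[0.0,0.0,0.201],"jaw":1}
{"translation":[-0.3,0.67,0.0],"dr":[0.0,0.0,0.201],"jaw":1}
{"translation":[-0.28,0.68,0.0],"dr":[0.0,0.0,0.201],"jaw":1}
{"translation":[-0.28,0.69,0.0],"dr":[0.0,0.0,0.201],"jaw":1}
{"translation":[-0.25,0.69,0.0],"dr":[0.0,0.0,0.201],"jaw":1}
```

Request:
arm_command:
  commands:
    - {"translation":[0,0,-0.1],"dr":[0,0,0],"jaw":1}
    - {"translation":[0,0,-0.2],"dr":[0,0,0],"jaw":1}
    - {"translation":[0,0,-0.4],"dr":[0,0,0],"jaw":1}
    - {"translation":[0,0,-0.6],"dr":[0,0,0],"jaw":1}
    - {"translation":[0,0,-0.7],"dr":[0,0,0],"jaw":1}
    - {"translation":[0,0,-0.7],"dr":[0,0,0],"jaw":1}
    - {"translation":[0,0,-0.7],"dr":[0,0,0],"jaw":1}
    - {"translation":[0,0,-0.5],"dr":[0,0,0],"jaw":1}
    - {"translation":[0,0,-0.3],"dr":[0,0,0],"jaw":1}

```text
time_s: 22.38
position: [0.5558, 0.1435, 0.1734]
tcp_rot: [[-0.995, -0.104, 0.004], [-0.104, 0.995, 0.0], [-0.004, -0.0, -1.0]]
force: [-0.4, 0.0, -0.9]
opening: 0.293
```

```bash
python3 - <<'E'
from fit import *
for n in("side","scene"):
    c=cloud(n);u,v=(315,280) if n=="side" else (400,230);cv2.imwrite(f"pics/{n}15.png",cv2.resize(c[0][v-70:v+50,u-70:u+70,::-1],None,fx=4,fy=4,interpolation=2))
E
```

```text
(no output)
```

View pics/side15.png

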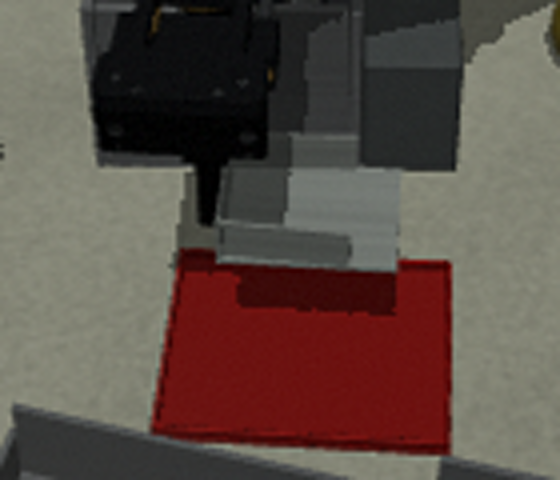

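Scoop lifted level. Now I'll carry it over the pan.

Request:
arm_command:
  commands:
    - {"translation":[-0.37,0.64,0],"dr":[0,0,0.2],"jaw":1}
    - {"translation":[-0.35,0.65,0],"dr":[0,0,0.2],"jaw":1}
    - {"translation":[-0.35,0.65,0],"dr":[0,0,0.2],"jaw":1}
    - {"translation":[-0.32,0.66,0],"dr":[0,0,0.2],"jaw":1}
    - {"translation":[-0.32,0.67,0],"dr":[0,0,0.2],"jaw":1}
    - {"translation":[-0.3,0.67,0],"dr":[0,0,0.2],"jaw":1}
    - {"translation":[-0.28,0.68,0],"dr":[0,0,0.2],"jaw":1}
    - {"translation":[-0.28,0.69,0],"dr":[0,0,0.2],"jaw":1}
    - {"translation":[-0.25,0.69,0],"dr":[0,0,0.2],"jaw":1}
    - {"translation":[0,0,0],"dr":[0,-0.17,0],"jaw":1}
    - {"translation":[0,0,0],"dr":[0,0,0],"jaw":1}
    - {"translation":[0,0,0],"dr":[0,0,0],"jaw":1}

```text
time_s: 23.48
position: [0.6209, 0.2944, 0.1696]
tcp_rot: [[-0.996, 0.083, 0.015], [0.083, 0.997, -0.003], [-0.015, -0.002, -1.0]]
force: [-0.0, -0.6, -1.9]
opening: 0.296
```

```bash
python3 - <<'E'
from fit import *
s=read_state();print(s["position"],s["tcp_rot"],s["force"])
C=np.array([.505,.3045]);a=np.radians(-4.88);ex=np.array([np.cos(a),np.sin(a)]);ey=np.array([-ex[1],ex[0]])
R=s["tcp_rot"];lip=s["position"]+R@[.098,0,.063];print("lip pan",(lip[:2]-C)@ex,(lip[:2]-C)@ey,lip[2],"tcp pan y",(s["position"][:2]-C)@ey)
for n in("side","scene"):
    c=cloud(n);cv2.imwrite(f"pics/{n}16.png",cv2.resize(c[0][200:400,200:400,::-1] if n=="side" else c[0][140:340,380:580,::-1],None,fx=3,fy=3,interpolation=2))
    # scoop bright interior: measure wall edges in pan frame
    q=sel([c],(.45,.66),(.22,.38),(.09,.145),lambda h:(h[...,1]<60)&(h[...,2]>70))[0]
    if len(q)>10: w=np.c_[(q[:,:2]-C)@ex,(q[:,:2]-C)@ey,q[:,2]];print(n,len(w),np.percentile(w,[1,50,99],axis=0))
    if len(q)>10: rect(q,n)
E
```

```text
[0.6209 0.2944 0.1696] [[-0.9964  0.0833  0.0146]
 [ 0.0832  0.9965 -0.0029]
 [-0.0148 -0.0017 -0.9999]] [-0.0442 -0.5879 -1.8665]
lip pan 0.019313252213141764 -0.0005025965322411758 0.10518328348067901 tcp pan y -0.00021938188504952596
side 1875 [[ 0.021  -0.0349  0.105 ]
 [ 0.0652 -0.0005  0.1085]
 [ 0.111   0.0362  0.1365]]
side 1875 c [0.5714 0.2995] size [73.3753 92.3286] ang 85.47
scene 621 [[ 0.0345 -0.0362  0.1068]
 [ 0.1113  0.0193  0.1168]
 [ 0.1231  0.0345  0.1382]]
scene 621 c [0.5829 0.2967] size [71.8686 96.7147] ang 85.14
```

View pics/side16.png

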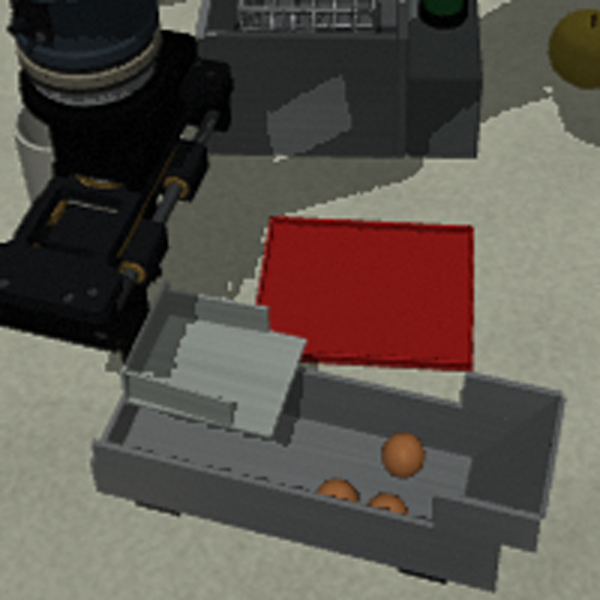

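View pics/scene16.png

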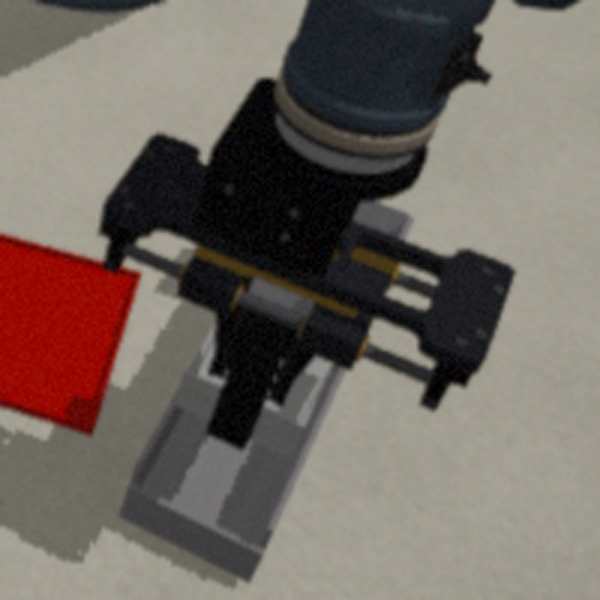

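Request:
arm_command:
  commands:
    - {"translation":[0,0,0.4],"dr":[0,0,0],"jaw":1}
    - {"translation":[0,0,0.5],"dr":[0,0,0],"jaw":1}
    - {"translation":[0,0,0.5],"dr":[0,0,0],"jaw":1}
    - {"translation":[0,0,0.5],"dr":[0,0,0],"jaw":1}
    - {"translation":[0,0,0.5],"dr":[0,0,0],"jaw":1}
    - {"translation":[0,0,0.4],"dr":[0,0,0],"jaw":1}
    - {"translation":[0,0,0.3],"dr":[0,0,0],"jaw":1}
    - {"translation":[0,0,0.2],"dr":[0,0,0],"jaw":1}
    - {"translation":[0,0,0.1],"dr":[0,0,0],"jaw":1}
    - {"translation":[0,0,0],"dr":[0,0,0],"jaw":1}

```text
time_s: 24.42
position: [0.6238, 0.2949, 0.0852]
tcp_rot: [[-0.996, 0.084, 0.017], [0.084, 0.996, -0.002], [-0.017, -0.0, -1.0]]
force: [0.1, -0.1, -0.1]
opening: 0.298
```

```bash
cat > lip.py <<'E'
from fit import *
C=np.array([.505,.3045]);a=np.radians(-4.88);ex=np.array([np.cos(a),np.sin(a)]);ey=np.array([-ex[1],ex[0]])
def lip():
    s=read_state()
    R=s["tcp_rot"];l=s["position"]+R@[.098,0,.063];print(s["time_s"],"lip pan",(l[:2]-C)@ex,(l[:2]-C)@ey,l[2],"tcp pan y",(s["position"][:2]-C)@ey,"F",s["force"],"pitch(up+)",np.degrees(np.arcsin(R[2,0])))
if __name__=="__main__": lip()
E
python3 lip.py
```

```text
24.4167 lip pan 0.022266616576599584 0.000440982094806844 0.020536258505018112 tcp pan y 0.0005665065155358272 F [ 0.0838 -0.1313 -0.1228] pitch(up+) -0.9829794602287393
```

Request:
arm_command:
  commands:
    - {"translation":[0,0,0.06],"dr":[0,0,0],"jaw":1}
    - {"translation":[0,0,0.06],"dr":[0,0,0],"jaw":1}
    - {"translation":[0,0,0],"dr":[0,0,0],"jaw":1}
    - {"translation":[0,0,0],"dr":[0,0,0],"jaw":1}

```text
time_s: 24.75
position: [0.6242, 0.295, 0.0833]
tcp_rot: [[-0.996, 0.084, 0.018], [0.084, 0.996, -0.001], [-0.018, 0.0, -1.0]]
force: [0.9, 0.4, -1.3]
opening: 0.296
```

```bash
python3 lip.py
```

```text
24.75 lip pan 0.022717132716254952 0.0005967707211308265 0.0184689997143911 tcp pan y 0.0006805300777273259 F [ 0.9197  0.3924 -1.3174] pitch(up+) -1.0577672438136034
```

Request:
arm_command:
  commands:
    - {"translation":[0,0,0.05],"dr":[0,0,0],"jaw":1}
    - {"translation":[0,0,0.03],"dr":[0,0,0],"jaw":1}
    - {"translation":[0,0,0],"dr":[0,0,0],"jaw":1}
    - {"translation":[0,0,0],"dr":[0,0,0],"jaw":1}
    - {"translation":[0,0,0],"dr":[0,0,0],"jaw":1}

```text
time_s: 25.17
position: [0.624, 0.2949, 0.0808]
tcp_rot: [[-0.996, 0.084, 0.018], [0.084, 0.996, -0.001], [-0.018, -0.0, -1.0]]
force: [-0.1, -0.2, -1.1]
opening: 0.291
```

```bash
python3 lip.py
```

```text
25.1667 lip pan 0.022494533896437286 0.0004929317884575767 0.016068699503722528 tcp pan y 0.000599447668556309 F [-0.1013 -0.2098 -1.0796] pitch(up+) -1.0155918119051988
```

Request:
arm_command:
  commands:
    - {"translation":[0.15,0,-0.003],"dr":[0,0,0],"jaw":1}
    - {"translation":[0.2,0,-0.004],"dr":[0,0,0],"jaw":1}
    - {"translation":[0.2,0,-0.004],"dr":[0,0,0],"jaw":1}
    - {"translation":[0.2,0,-0.004],"dr":[0,0,0],"jaw":1}
    - {"translation":[0.2,0,-0.004],"dr":[0,0,0],"jaw":1}
    - {"translation":[0.2,0,-0.004],"dr":[0,0,0],"jaw":1}
    - {"translation":[0.2,0,-0.004],"dr":[0,0,0],"jaw":1}
    - {"translation":[0.2,0,-0.004],"dr":[0,0,0],"jaw":1}
    - {"translation":[0.2,0,-0.004],"dr":[0,0,0],"jaw":1}
    - {"translation":[0.2,0,-0.004],"dr":[0,0,0],"jaw":1}
    - {"translation":[0.2,0,-0.004],"dr":[0,0,0],"jaw":1}
    - {"translation":[0.2,0,-0.004],"dr":[0,0,0],"jaw":1}

```text
time_s: 26.17
position: [0.565, 0.2999, 0.081]
tcp_rot: [[-0.996, 0.084, 0.018], [0.084, 0.996, -0.001], [-0.018, 0.0, -1.0]]
force: [-0.2, 0.1, -1.3]
opening: 0.295
```

```bash
python3 - <<'E'
from lip import *
lip()
for n in("side","scene"):
    c=cloud(n);cv2.imwrite(f"pics/{n}17.png",cv2.resize(c[0][270:400,220:400,::-1] if n=="side" else c[0][170:330,400:560,::-1],None,fx=4,fy=4,interpolation=2))
E
```

```text
26.1667 lip pan -0.036693652256073794 0.0004199932217462467 0.016230068224673586 tcp pan y 0.0005194134540716568 F [-0.2374  0.1115 -1.2546] pitch(up+) -1.024439023311804
```

View pics/side17.png

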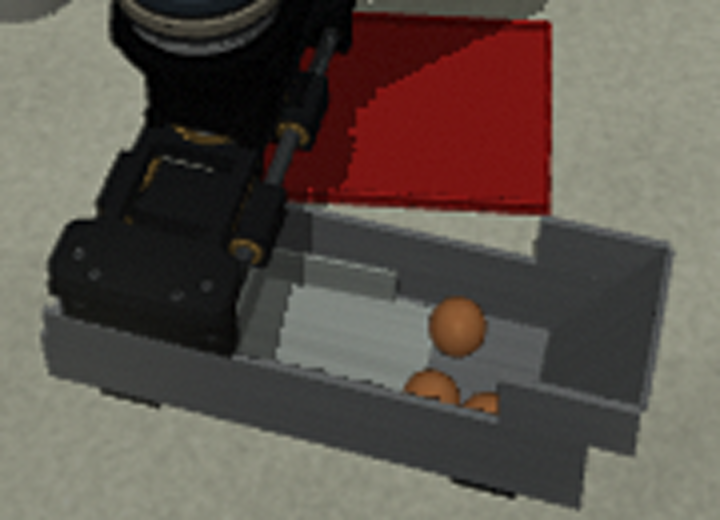

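Request:
arm_command:
  commands:
    - {"translation":[0.17,0,-0.003],"dr":[0,0,0],"jaw":1}
    - {"translation":[0.17,0,-0.003],"dr":[0,0,0],"jaw":1}
    - {"translation":[0.17,0,-0.003],"dr":[0,0,0],"jaw":1}
    - {"translation":[0.17,0,-0.003],"dr":[0,0,0],"jaw":1}
    - {"translation":[0.17,0,-0.003],"dr":[0,0,0],"jaw":1}
    - {"translation":[0.17,0,-0.003],"dr":[0,0,0],"jaw":1}
    - {"translation":[0.17,0,-0.003],"dr":[0,0,0],"jaw":1}
    - {"translation":[0.17,0,-0.003],"dr":[0,0,0],"jaw":1}
    - {"translation":[0.17,0,-0.003],"dr":[0,0,0],"jaw":1}
    - {"translation":[0.17,0,-0.003],"dr":[0,0,0],"jaw":1}
    - {"translation":[0.1,0,-0.003],"dr":[0,0,0],"jaw":1}
    - {"translation":[0,0,0],"dr":[0,0,0],"jaw":1}

```text
time_s: 27.27
position: [0.5196, 0.3037, 0.0809]
tcp_rot: [[-0.996, 0.084, 0.017], [0.084, 0.996, -0.002], [-0.017, -0.0, -1.0]]
force: [-0.4, 0.8, -0.8]
opening: 0.29
```

```bash
python3 - <<'E'
from lip import *
lip()
for n in("side","scene"):
    c=cloud(n);cv2.imwrite(f"pics/{n}18.png",cv2.resize(c[0][270:400,220:400,::-1] if n=="side" else c[0][170:330,400:560,::-1],None,fx=4,fy=4,interpolation=2))
E
```

```text
27.2667 lip pan -0.08228104868786984 0.0002663232293497656 0.016273638409998736 tcp pan y 0.0004227831440244361 F [-0.3615  0.7988 -0.8109] pitch(up+) -0.9569242219951314
```

View pics/side18.png

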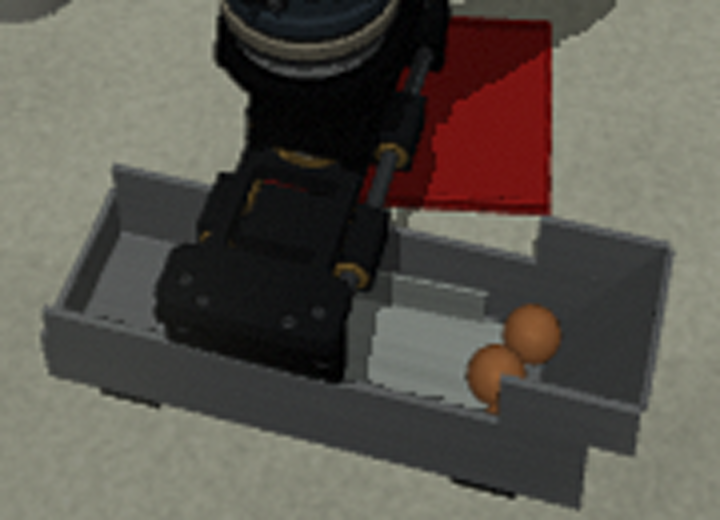

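View pics/scene18.png

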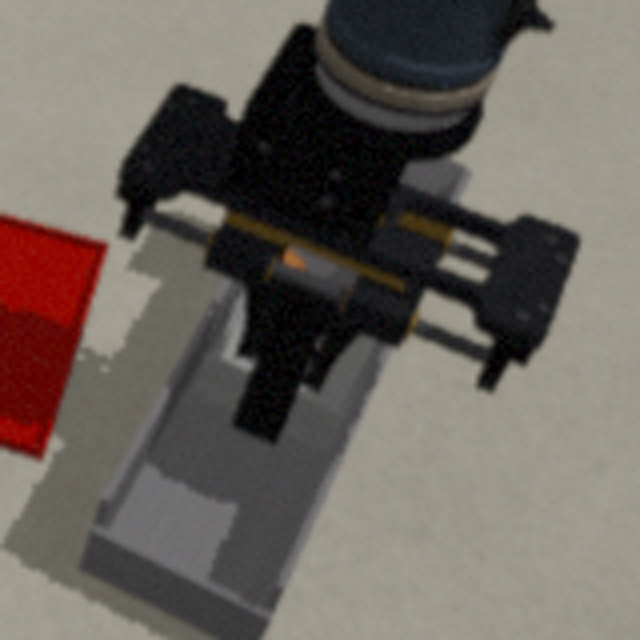

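Request:
arm_command:
  commands:
    - {"translation":[0.1,0,-0.002],"dr":[0,0,0],"jaw":1}
    - {"translation":[0.1,0,-0.002],"dr":[0,0,0],"jaw":1}
    - {"translation":[0,0,0],"dr":[0,0,0],"jaw":1}
    - {"translation":[0,0,0],"dr":[0,0,0],"jaw":1}

```text
time_s: 27.7
position: [0.5153, 0.304, 0.0809]
tcp_rot: [[-0.996, 0.084, 0.017], [0.084, 0.996, -0.002], [-0.017, -0.0, -1.0]]
force: [0.2, 1.0, -0.5]
opening: 0.292
```

```bash
cat > tilt.py <<'E'
from lip import *
from plan import *
lip()
s=read_state();p=s["position"].copy();R=s["tcp_rot"].copy();R0=R.copy()
th0=np.degrees(np.arcsin(R[2,0]));N=12;out=[]
for i in range(N):
    th=th0+(25-th0)*(i+1)/N
    R1=R0@Ro.from_rotvec([0,th-th0,0],degrees=True).as_matrix()
    zl=max(.017,.018+.1*np.sin(np.radians(th)));xl=-.0865-(zl-.017)/1.732
    L=np.r_[C+ex*xl+ey*.0003,zl];P1=L-R1@[.098,0,.063]
    t=np.round(R.T@(P1-p)/.025,2);out.append(t);p=p+R@t*.025
    R=R@Ro.from_rotvec([0,round((25-th0)/N/6,3)*6,0],degrees=True).as_matrix()
print(round((25-th0)/N/6,3));print(np.array(out).tolist(),p)
E
python3 tilt.py
```

```text
27.7 lip pan -0.08658407341298476 0.00028777476432936865 0.01620567720560559 tcp pan y 0.0004022480614837386 F [ 0.1601  0.9601 -0.5289] pitch(up+) -0.9895426843850553
0.361
[[-0.03, 0.0, -0.01], [-0.0, 0.0, 0.01], [0.0, 0.0, 0.0], [0.01, 0.0, 0.01], [0.01, 0.0, 0.01], [0.02, 0.0, 0.02], [0.02, 0.0, 0.02], [0.03, 0.0, 0.03], [0.03, 0.0, 0.04], [0.03, 0.0, 0.04], [0.03, 0.0, 0.05], [0.03, 0.0, 0.05]] [0.5091 0.3045 0.0759]
```

Request:
arm_command:
  commands:
    - {"translation":[0.0,0,-0.06],"dr":[0,0.36,0],"jaw":1}
    - {"translation":[0,0,-0.06],"dr":[0,0.36,0],"jaw":1}
    - {"translation":[0,0,0],"dr":[0,0.36,0],"jaw":1}
    - {"translation":[0.01,0,0.01],"dr":[0,0.36,0],"jaw":1}
    - {"translation":[0.01,0,0.01],"dr":[0,0.36,0],"jaw":1}
    - {"translation":[0.02,0,0.02],"dr":[0,0.36,0],"jaw":1}
    - {"translation":[0.02,0,0.02],"dr":[0,0.36,0],"jaw":1}
    - {"translation":[0.03,0,0.03],"dr":[0,0.36,0],"jaw":1}
    - {"translation":[0.03,0,0.04],"dr":[0,0.36,0],"jaw":1}
    - {"translation":[0.03,0,0.04],"dr":[0,0.36,0],"jaw":1}
    - {"translation":[0.03,0,0.05],"dr":[0,0.36,0],"jaw":1}
    - {"translation":[0.03,0,0.05],"dr":[0,0.36,0],"jaw":1}

```text
time_s: 28.7
position: [0.509, 0.3046, 0.0787]
tcp_rot: [[-0.903, 0.084, -0.42], [0.076, 0.996, 0.036], [0.422, 0.0, -0.907]]
force: [0.0, -0.4, -1.3]
opening: 0.289
```

```bash
python3 - <<'E'
from lip import *
lip()
for n in("side","scene"):
    c=cloud(n);cv2.imwrite(f"pics/{n}19.png",cv2.resize(c[0][270:400,220:400,::-1] if n=="side" else c[0][170:330,400:560,::-1],None,fx=4,fy=4,interpolation=2))
E
```

```text
28.7 lip pan -0.11148465014881832 0.00031233892070061753 0.06295778350192514 tcp pan y 0.0004367892883891169 F [ 0.0398 -0.441  -1.3489] pitch(up+) 24.954929976116198
```

View pics/side19.png

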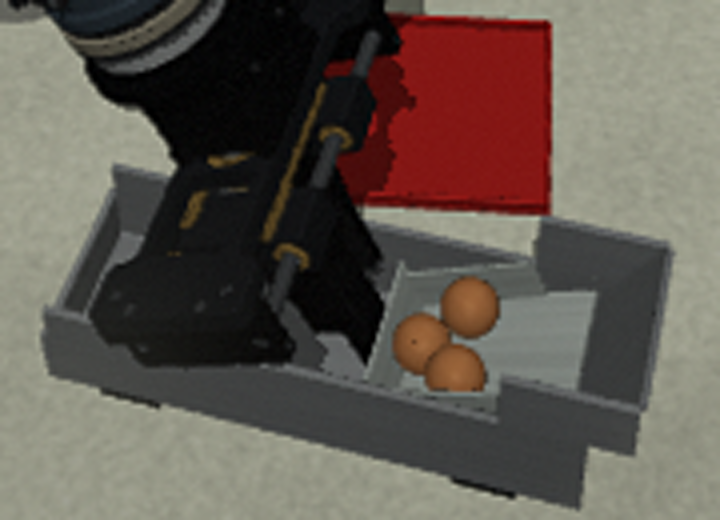

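View pics/scene19.png

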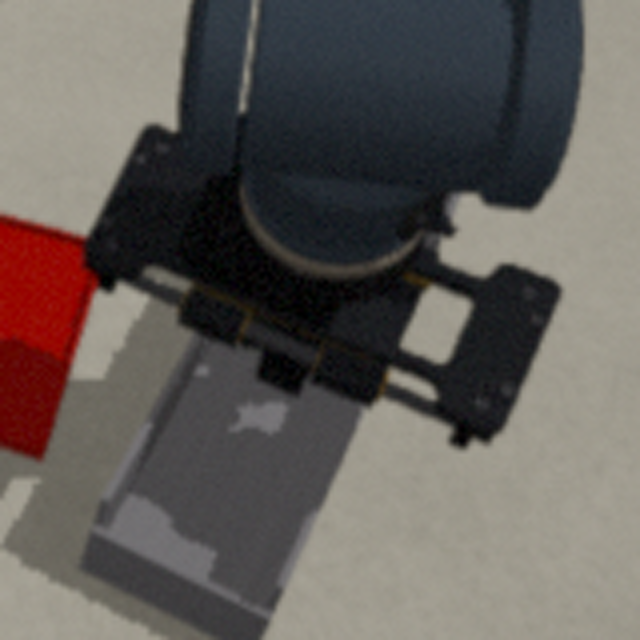

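All three balls sit at the back of the tilted scoop, at (470,307), (421,342) and (456,372). Now I'll lift straight up.

Request:
arm_command:
  commands:
    - {"translation":[-0.05,0,-0.2],"dr":[0,0,0],"jaw":1}
    - {"translation":[0.05,0,-0.4],"dr":[0,0,0],"jaw":1}
    - {"translation":[0.21,0,-0.45],"dr":[0,0,0],"jaw":1}
    - {"translation":[0.25,0,-0.55],"dr":[0,0,0],"jaw":1}
    - {"translation":[0.29,0,-0.63],"dr":[0,0,0],"jaw":1}
    - {"translation":[0.34,0,-0.73],"dr":[0,0,0],"jaw":1}
    - {"translation":[0.38,0,-0.82],"dr":[0,0,0],"jaw":1}
    - {"translation":[0.38,0,-0.82],"dr":[0,0,0],"jaw":1}
    - {"translation":[0.38,0,-0.82],"dr":[0,0,0],"jaw":1}
    - {"translation":[0.34,0,-0.73],"dr":[0,0,0],"jaw":1}
    - {"translation":[0.25,0,-0.54],"dr":[0,0,0],"jaw":1}
    - {"translation":[0.13,0,-0.27],"dr":[0,0,0],"jaw":1}

```text
time_s: 29.8
position: [0.5157, 0.3046, 0.2721]
tcp_rot: [[-0.906, 0.084, -0.414], [0.075, 0.996, 0.037], [0.415, 0.002, -0.91]]
force: [0.4, -0.2, -2.7]
opening: 0.29
```

```bash
python3 - <<'E'
from lip import *
lip()
print(read_state()["position"],read_state()["joint_positions"])
for n in("side","scene"):
    c=cloud(n);cv2.imwrite(f"pics/{n}20.png",c[0][:,:,::-1])
E
```

```text
29.8 lip pan -0.10466250172349104 0.0008444537365870176 0.2555608379412538 tcp pan y 0.0009717857472285543 F [ 0.3665 -0.1827 -2.689 ] pitch(up+) 24.55016528694146
[0.5157 0.3046 0.2721] [ 15.5999  35.7603  68.7538   8.5357  98.5306 -70.0868]
```

View pics/side20.png

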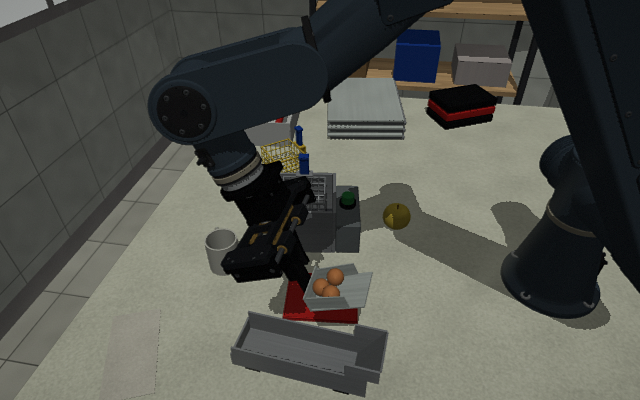

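The pan is empty and all three balls are aboard. Planning the carry and the dump.

```bash
cat > dump.py <<'E'
from plan import *
WC=np.array([.5955,-.0778]);wa=np.radians(8.4);wx=np.array([np.cos(wa),np.sin(wa)]);wy=np.array([-wx[1],wx[0]])
def pose(xw,yw,zl,pitch):  # lip position in well frame (z world), pitch up+
    R=down(98.4)@Ro.from_rotvec([0,pitch,0],degrees=True).as_matrix()
    L=np.r_[WC+wx*xw+wy*yw,zl];return L-R@[.098,0,.063],R
def lipw():
    s=read_state();R=s["tcp_rot"];l=s["position"]+R@[.098,0,.063]
    print(s["time_s"],"lip well",(l[:2]-WC)@wx,(l[:2]-WC)@wy,"z",l[2],"pitch",np.degrees(np.arcsin(R[2,0])),"yaw",np.degrees(np.arctan2(R[1,0],R[0,0])),"F",s["force"])
E
python3 -c "
from dump import *
lipw()
P,R=pose(.045,-.014,.26,24.5);show(P,R,20,1)"
```

```text
29.9 lip well -0.1355196670167097 0.416200544795375 z 0.2540854252536504 pitch 24.619151112511464 yaw 175.24558035504805 F [-0.1277 -0.0151 -2.2964]
from [0.5156 0.3045 0.2705] -> [ 0.7561 -0.0682  0.2767] N 20 rotdeg [  5.58  -0.11 -11.96]
unit/total transl in tool axes (25mm): [ -9.738 -14.049  -4.761]
{"translation":[-0.49,-0.7,-0.24],"dr":[0.046,-0.001,-0.1],"jaw":1}
{"translation":[-0.48,-0.71,-0.23],"dr":[0.046,-0.001,-0.1],"jaw":1}
{"translation":[-0.47,-0.72,-0.23],"dr":[0.046,-0.001,-0.1],"jaw":1}
{"translation":[-0.46,-0.72,-0.23],"dr":[0.046,-0.001,-0.1],"jaw":1}
{"translation":[-0.46,-0.72,-0.23],"dr":[0.046,-0.001,-0.1],"jaw":1}
{"translation":[-0.45,-0.74,-0.22],"dr":[0.046,-0.001,-0.1],"jaw":1}
{"translation":[-0.44,-0.73,-0.21],"dr":[0.046,-0.001,-0.1],"jaw":1}
{"translation":[-0.44,-0.75,-0.22],"dr":[0.046,-0.001,-0.1],"jaw":1}
{"translation":[-0.42,-0.75,-0.21],"dr":[0.046,-0.001,-0.1],"jaw":1}
{"translation":[-0.42,-0.75,-0.2],"dr":[0.046,-0.001,-0.1],"jaw":1}
{"translation":[-0.41,-0.76,-0.2],"dr":[0.046,-0.001,-0.1],"jaw":1}
{"translation":[-0.4,-0.77,-0.2],"dr":[0.046,-0.001,-0.1],"jaw":1}
{"translation":[-0.4,-0.77,-0.2],"dr":[0.046,-0.001,-0.1],"jaw":1}
{"translation":[-0.38,-0.77,-0.19],"dr":[0.046,-0.001,-0.1],"jaw":1}
{"translation":[-0.38,-0.78,-0.19],"dr":[0.046,-0.001,-0.1],"jaw":1}
{"translation":[-0.37,-0.79,-0.18],"dr":[0.046,-0.001,-0.1],"jaw":1}
{"translation":[-0.36,-0.79,-0.18],"dr":[0.046,-0.001,-0.1],"jaw":1}
{"translation":[-0.36,-0.79,-0.17],"dr":[0.046,-0.001,-0.1],"jaw":1}
{"translation":[-0.34,-0.8,-0.18],"dr":[0.046,-0.001,-0.1],"jaw":1}
{"translation":[-0.34,-0.81,-0.16],"dr":[0.046,-0.001,-0.1],"jaw":1}
```

```bash
python3 -c "
from dump import *
P,R=pose(.045,-.014,.25,14);show(P,R,34,1)"
```

```text
from [0.5156 0.3045 0.2705] -> [ 0.7512 -0.069   0.2874] N 34 rotdeg [  4.47 -10.56 -12.44]
unit/total transl in tool axes (25mm): [ -9.384 -14.094  -5.071]
{"translation":[-0.28,-0.41,-0.15],"dr":[0.022,-0.052,-0.061],"jaw":1}
{"translation":[-0.27,-0.42,-0.15],"dr":[0.022,-0.052,-0.061],"jaw":1}
{"translation":[-0.27,-0.42,-0.14],"dr":[0.022,-0.052,-0.061],"jaw":1}
{"translation":[-0.27,-0.42,-0.14],"dr":[0.022,-0.052,-0.061],"jaw":1}
{"translation":[-0.27,-0.42,-0.14],"dr":[0.022,-0.052,-0.061],"jaw":1}
{"translation":[-0.27,-0.43,-0.14],"dr":[0.022,-0.052,-0.061],"jaw":1}
{"translation":[-0.26,-0.43,-0.13],"dr":[0.022,-0.052,-0.061],"jaw":1}
{"translation":[-0.26,-0.42,-0.13],"dr":[0.022,-0.052,-0.061],"jaw":1}
{"translation":[-0.27,-0.43,-0.13],"dr":[0.022,-0.052,-0.061],"jaw":1}
{"translation":[-0.25,-0.44,-0.13],"dr":[0.022,-0.052,-0.061],"jaw":1}
{"translation":[-0.26,-0.43,-0.13],"dr":[0.022,-0.052,-0.061],"jaw":1}
{"translation":[-0.25,-0.44,-0.12],"dr":[0.022,-0.052,-0.061],"jaw":1}
{"translation":[-0.26,-0.44,-0.12],"dr":[0.022,-0.052,-0.061],"jaw":1}
{"translation":[-0.2
[... 762 characters left out ...]
slation":[-0.23,-0.46,-0.1],"dr":[0.022,-0.052,-0.061],"jaw":1}
{"translation":[-0.22,-0.46,-0.09],"dr":[0.022,-0.052,-0.061],"jaw":1}
{"translation":[-0.22,-0.46,-0.08],"dr":[0.022,-0.052,-0.061],"jaw":1}
{"translation":[-0.21,-0.47,-0.09],"dr":[0.022,-0.052,-0.061],"jaw":1}
{"translation":[-0.22,-0.47,-0.08],"dr":[0.022,-0.052,-0.061],"jaw":1}
{"translation":[-0.21,-0.46,-0.08],"dr":[0.022,-0.052,-0.061],"jaw":1}
{"translation":[-0.21,-0.47,-0.08],"dr":[0.022,-0.052,-0.061],"jaw":1}
{"translation":[-0.21,-0.47,-0.08],"dr":[0.022,-0.052,-0.061],"jaw":1}
{"translation":[-0.2,-0.48,-0.07],"dr":[0.022,-0.052,-0.061],"jaw":1}
{"translation":[-0.2,-0.47,-0.07],"dr":[0.022,-0.052,-0.061],"jaw":1}
```

Request:
arm_command:
  commands:
    - {"translation":[-0.1,-0.15,-0.05],"dr":[0.022,-0.052,-0.061],"jaw":1}
    - {"translation":[-0.2,-0.3,-0.1],"dr":[0.022,-0.052,-0.061],"jaw":1}
    - {"translation":[-0.27,-0.42,-0.14],"dr":[0.022,-0.052,-0.061],"jaw":1}
    - {"translation":[-0.27,-0.42,-0.14],"dr":[0.022,-0.052,-0.061],"jaw":1}
    - {"translation":[-0.27,-0.42,-0.14],"dr":[0.022,-0.052,-0.061],"jaw":1}
    - {"translation":[-0.27,-0.43,-0.14],"dr":[0.022,-0.052,-0.061],"jaw":1}
    - {"translation":[-0.26,-0.43,-0.13],"dr":[0.022,-0.052,-0.061],"jaw":1}
    - {"translation":[-0.26,-0.42,-0.13],"dr":[0.022,-0.052,-0.061],"jaw":1}
    - {"translation":[-0.27,-0.43,-0.13],"dr":[0.022,-0.052,-0.061],"jaw":1}
    - {"translation":[-0.25,-0.44,-0.13],"dr":[0.022,-0.052,-0.061],"jaw":1}
    - {"translation":[-0.26,-0.43,-0.13],"dr":[0.022,-0.052,-0.061],"jaw":1}
    - {"translation":[-0.25,-0.44,-0.12],"dr":[0.022,-0.052,-0.061],"jaw":1}

```text
time_s: 30.9
position: [0.5924, 0.1812, 0.273]
tcp_rot: [[-0.933, 0.002, -0.36], [0.0, 1.0, 0.005], [0.36, 0.005, -0.933]]
force: [-0.2, 0.1, -1.3]
opening: 0.294
```

Request:
arm_command:
  commands:
    - {"translation":[-0.26,-0.44,-0.12],"dr":[0.022,-0.052,-0.061],"jaw":1}
    - {"translation":[-0.25,-0.44,-0.12],"dr":[0.022,-0.052,-0.061],"jaw":1}
    - {"translation":[-0.24,-0.44,-0.11],"dr":[0.022,-0.052,-0.061],"jaw":1}
    - {"translation":[-0.25,-0.44,-0.11],"dr":[0.022,-0.052,-0.061],"jaw":1}
    - {"translation":[-0.24,-0.45,-0.12],"dr":[0.022,-0.052,-0.061],"jaw":1}
    - {"translation":[-0.24,-0.45,-0.1],"dr":[0.022,-0.052,-0.061],"jaw":1}
    - {"translation":[-0.24,-0.45,-0.11],"dr":[0.022,-0.052,-0.061],"jaw":1}
    - {"translation":[-0.24,-0.45,-0.1],"dr":[0.022,-0.052,-0.061],"jaw":1}
    - {"translation":[-0.23,-0.45,-0.1],"dr":[0.022,-0.052,-0.061],"jaw":1}
    - {"translation":[-0.23,-0.46,-0.1],"dr":[0.022,-0.052,-0.061],"jaw":1}
    - {"translation":[-0.23,-0.45,-0.1],"dr":[0.022,-0.052,-0.061],"jaw":1}
    - {"translation":[-0.23,-0.46,-0.09],"dr":[0.022,-0.052,-0.061],"jaw":1}

```text
time_s: 31.9
position: [0.6755, 0.0495, 0.2785]
tcp_rot: [[-0.951, -0.079, -0.298], [-0.077, 0.997, -0.02], [0.298, 0.004, -0.955]]
force: [0.5, -0.5, -2.0]
opening: 0.295
```

Request:
arm_command:
  commands:
    - {"translation":[-0.23,-0.46,-0.1],"dr":[0.022,-0.052,-0.061],"jaw":1}
    - {"translation":[-0.22,-0.46,-0.09],"dr":[0.022,-0.052,-0.061],"jaw":1}
    - {"translation":[-0.22,-0.46,-0.08],"dr":[0.022,-0.052,-0.061],"jaw":1}
    - {"translation":[-0.21,-0.47,-0.09],"dr":[0.022,-0.052,-0.061],"jaw":1}
    - {"translation":[-0.22,-0.47,-0.08],"dr":[0.022,-0.052,-0.061],"jaw":1}
    - {"translation":[-0.21,-0.46,-0.08],"dr":[0.022,-0.052,-0.061],"jaw":1}
    - {"translation":[-0.21,-0.47,-0.08],"dr":[0.022,-0.052,-0.061],"jaw":1}
    - {"translation":[-0.21,-0.47,-0.08],"dr":[0.022,-0.052,-0.061],"jaw":1}
    - {"translation":[-0.2,-0.48,-0.07],"dr":[0.022,-0.052,-0.061],"jaw":1}
    - {"translation":[-0.2,-0.47,-0.07],"dr":[0.022,-0.052,-0.061],"jaw":1}
    - {"translation":[-0.1,-0.25,-0.03],"dr":[0,0,0],"jaw":1}
    - {"translation":[-0.05,-0.12,-0.01],"dr":[0,0,0],"jaw":1}

```text
time_s: 32.9
position: [0.7498, -0.0695, 0.283]
tcp_rot: [[-0.959, -0.145, -0.243], [-0.14, 0.989, -0.037], [0.246, -0.001, -0.969]]
force: [-0.8, -0.5, -1.8]
opening: 0.295
```

```bash
python3 - <<'E'
from dump import *
from bcheck import bask
lipw();print(read_state()["joint_positions"])
cl=[]
for n in("side","scene"):
    c=cloud(n);cl.append(c);cv2.imwrite(f"pics/{n}21.png",c[0][:,:,::-1])
bask(cl)
E
```

```text
32.9 lip well 0.04338150570355065 -0.014191979653641244 z 0.24609394444926855 pitch 14.241633239766823 yaw -171.6984500291465 F [-0.795  -0.5222 -1.8275]
[ -11.8112   46.1365   43.3057   -5.0708  103.886  -110.7641]
tab wellframe top [-0.0036 -0.0645  0.0584] bottom [-0.0029 -0.0678  0.0095] n 180
  interior pts z pct [-0.0766 -0.0732 -0.0254 -0.0002  0.0173]
no tab
```

View pics/side21.png

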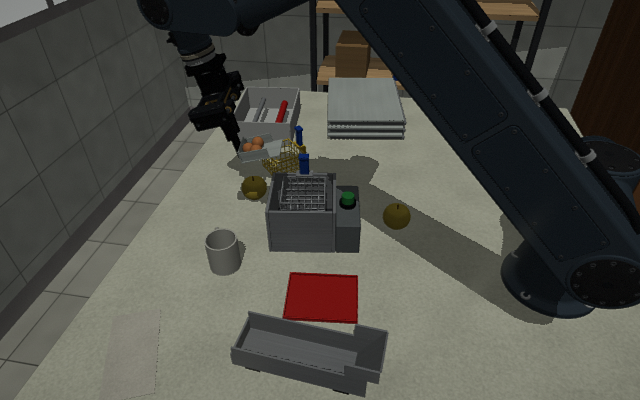

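View pics/scene21.png

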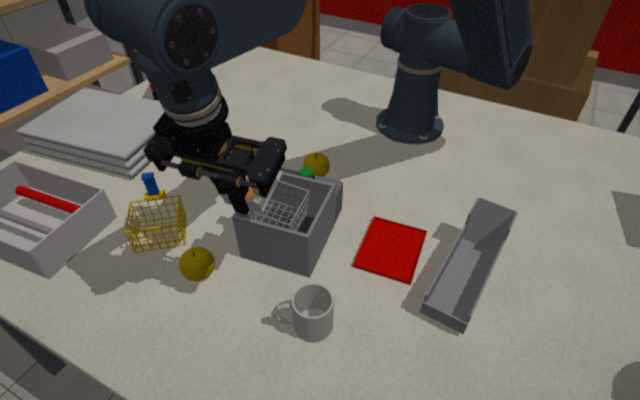

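```bash
cat > d2.py <<'E'
from dump import *
import sys
def seq(p,R,a,b,N):
    out=[]
    d=round((b[3]-a[3])/N/6,2)
    for i in range(N):
        f=(i+1)/N;q=[u+(v-u)*f for u,v in zip(a,b)]
        P,_=pose(*q)
        t=np.round(R.T@(P-p)/.025,2);out.append([*(t+0.).tolist(),d]);p=p+R@t*.025;R=R@Ro.from_rotvec([0,d*6,0],degrees=True).as_matrix()
    for o in out:print(o)
    return p,R
s=read_state();p,R=s["position"],s["tcp_rot"]
a=(.0434,-.0142,.246,14.2);b=(.035,-.014,.165,-5);c=(.025,-.014,.138,-48)
p,R=seq(p,R,a,b,11);print();seq(p,R,b,c,16)
E
python3 d2.py
```

```text
[0.03, -0.04, 0.17, -0.29]
[0.04, 0.0, 0.17, -0.29]
[0.06, 0.0, 0.18, -0.29]
[0.06, 0.01, 0.18, -0.29]
[0.07, 0.0, 0.17, -0.29]
[0.08, 0.0, 0.18, -0.29]
[0.09, 0.0, 0.18, -0.29]
[0.1, 0.0, 0.18, -0.29]
[0.11, 0.0, 0.17, -0.29]
[0.11, 0.0, 0.18, -0.29]
[0.13, 0.0, 0.18, -0.29]

[0.15, 0.0, -0.12, -0.45]
[0.16, 0.0, -0.12, -0.45]
[0.16, 0.0, -0.12, -0.45]
[0.16, 0.0, -0.12, -0.45]
[0.17, 0.0, -0.12, -0.45]
[0.16, 0.0, -0.12, -0.45]
[0.17, 0.0, -0.13, -0.45]
[0.18, 0.0, -0.13, -0.45]
[0.17, 0.0, -0.13, -0.45]
[0.18, 0.0, -0.14, -0.45]
[0.18, 0.0, -0.13, -0.45]
[0.18, 0.0, -0.14, -0.45]
[0.18, 0.0, -0.14, -0.45]
[0.19, 0.0, -0.15, -0.45]
[0.18, 0.0, -0.15, -0.45]
[0.19, 0.0, -0.15, -0.45]
```

Request:
arm_command:
  commands:
    - {"translation":[0.03,-0.02,0.17],"dr":[0,-0.29,0],"jaw":1}
    - {"translation":[0.04,0,0.17],"dr":[0,-0.29,0],"jaw":1}
    - {"translation":[0.06,0,0.18],"dr":[0,-0.29,0],"jaw":1}
    - {"translation":[0.06,0,0.18],"dr":[0,-0.29,0],"jaw":1}
    - {"translation":[0.07,0,0.17],"dr":[0,-0.29,0],"jaw":1}
    - {"translation":[0.08,0,0.18],"dr":[0,-0.29,0],"jaw":1}
    - {"translation":[0.09,0,0.18],"dr":[0,-0.29,0],"jaw":1}
    - {"translation":[0.1,0,0.18],"dr":[0,-0.29,0],"jaw":1}
    - {"translation":[0.11,0,0.17],"dr":[0,-0.29,0],"jaw":1}
    - {"translation":[0.11,0,0.18],"dr":[0,-0.29,0],"jaw":1}

```text
time_s: 33.83
position: [0.7254, -0.0708, 0.2414]
tcp_rot: [[-0.988, -0.147, 0.055], [-0.147, 0.989, 0.008], [-0.056, -0.001, -0.998]]
force: [-0.1, -0.2, -0.6]
opening: 0.295
```

```bash
python3 - <<'E'
from dump import *
lipw()
c=cloud("side");cv2.imwrite("pics/side22.png",cv2.resize(c[0][90:270,200:400,::-1],None,fx=3,fy=3))
E
```

```text
33.8333 lip well 0.03524191038583206 -0.012141373064846759 z 0.17302443793888103 pitch -3.193232117722024 yaw -171.54553340685285 F [-0.1264 -0.1691 -0.5821]
```

View pics/side22.png

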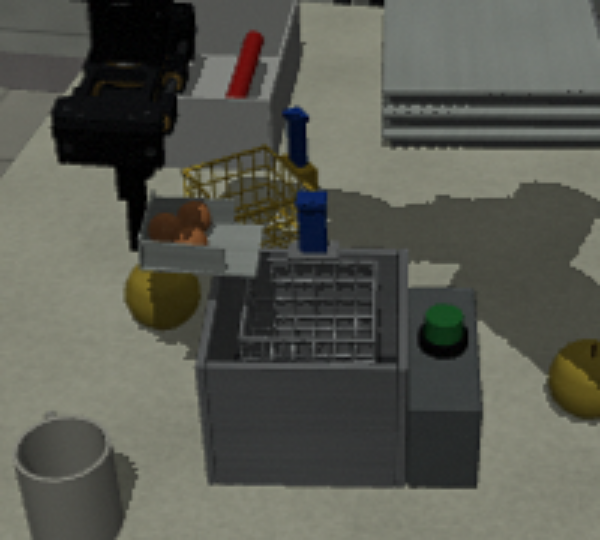

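```bash
python3 - <<'E'
import re
src=open('d2.py').read().split("s=read_state()")[0]
exec(src+'''
s=read_state();seq(s["position"],s["tcp_rot"],(.0352,-.0125,.173,-3.2),(.02,-.014,.138,-48),17)
''')
E
```

```text
[0.08, -0.04, -0.14, -0.44]
[0.16, 0.0, -0.1, -0.44]
[0.17, 0.0, -0.1, -0.44]
[0.17, -0.01, -0.1, -0.44]
[0.17, 0.0, -0.11, -0.44]
[0.18, 0.0, -0.1, -0.44]
[0.18, -0.01, -0.12, -0.44]
[0.19, 0.0, -0.11, -0.44]
[0.18, 0.0, -0.12, -0.44]
[0.19, -0.01, -0.12, -0.44]
[0.2, 0.0, -0.12, -0.44]
[0.19, 0.0, -0.13, -0.44]
[0.2, -0.01, -0.13, -0.44]
[0.2, 0.0, -0.13, -0.44]
[0.2, 0.0, -0.14, -0.44]
[0.2, -0.01, -0.14, -0.44]
[0.2, 0.0, -0.14, -0.44]
```

Request:
arm_command:
  commands:
    - {"translation":[0.12,-0.02,-0.12],"dr":[0,-0.44,0],"jaw":1}
    - {"translation":[0.16,0,-0.1],"dr":[0,-0.44,0],"jaw":1}
    - {"translation":[0.17,0,-0.1],"dr":[0,-0.44,0],"jaw":1}
    - {"translation":[0.17,0,-0.1],"dr":[0,-0.44,0],"jaw":1}
    - {"translation":[0.17,0,-0.11],"dr":[0,-0.44,0],"jaw":1}
    - {"translation":[0.18,0,-0.1],"dr":[0,-0.44,0],"jaw":1}
    - {"translation":[0.18,0,-0.12],"dr":[0,-0.44,0],"jaw":1}
    - {"translation":[0.19,0,-0.11],"dr":[0,-0.44,0],"jaw":1}
    - {"translation":[0.18,0,-0.12],"dr":[0,-0.44,0],"jaw":1}
    - {"translation":[0.19,0,-0.12],"dr":[0,-0.44,0],"jaw":1}

```text
time_s: 34.72
position: [0.6784, -0.0784, 0.2569]
tcp_rot: [[-0.859, -0.148, 0.49], [-0.129, 0.989, 0.072], [-0.495, -0.001, -0.869]]
force: [0.9, 0.1, -1.6]
opening: 0.296
```

```bash
python3 - <<'E'
from dump import *
lipw()
c=cloud("side");cv2.imwrite("pics/side23.png",cv2.resize(c[0][90:270,200:400,::-1],None,fx=3,fy=3))
E
```

```text
34.7167 lip well 0.02795968493218883 -0.012925352438765254 z 0.15361553565276126 pitch -29.65915519708863 yaw -171.473589009679 F [ 0.8809  0.129  -1.6065]
```

View pics/side23.png

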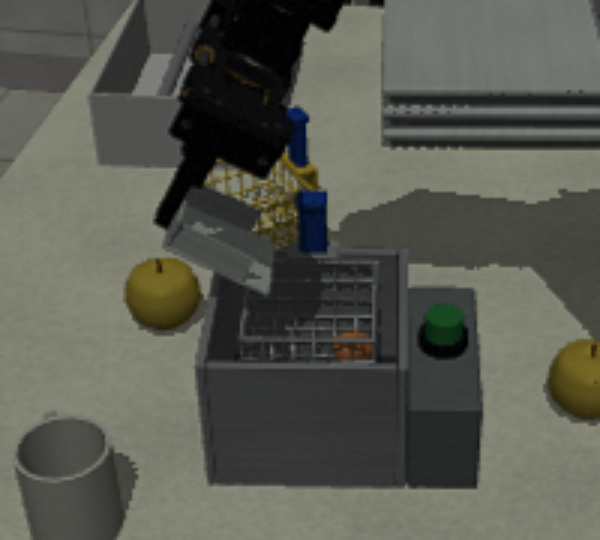

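The scoop looks empty and the balls show inside the basket at (352,345). I'll lift clear, level the scoop and check.

Request:
arm_command:
  commands:
    - {"translation":[-0.25,0,-0.43],"dr":[0,0,0],"jaw":1}
    - {"translation":[-0.4,0,-0.7],"dr":[0,0.5,0],"jaw":1}
    - {"translation":[-0.35,0,-0.7],"dr":[0,0.5,0],"jaw":1}
    - {"translation":[-0.32,0,-0.7],"dr":[0,0.5,0],"jaw":1}
    - {"translation":[-0.3,0,-0.7],"dr":[0,0.5,0],"jaw":1}
    - {"translation":[-0.2,0,-0.3],"dr":[0,0.5,0],"jaw":1}
    - {"translation":[-0.2,0,0],"dr":[0,0.5,0],"jaw":1}
    - {"translation":[-0.2,0,0],"dr":[0,0.5,0],"jaw":1}
    - {"translation":[0,0,0],"dr":[0,0.5,0],"jaw":1}
    - {"translation":[0,0,0],"dr":[0,0.5,0],"jaw":1}
    - {"translation":[0,0,0],"dr":[0,0.44,0],"jaw":1}

```text
time_s: 35.68
position: [0.6925, -0.0767, 0.3582]
tcp_rot: [[-0.989, -0.145, -0.004], [-0.145, 0.989, -0.003], [0.005, -0.002, -1.0]]
force: [-0.1, 0.3, -1.3]
opening: 0.292
```

```bash
python3 - <<'E'
from dump import *
from bcheck import bask,sel,ball
lipw();print(read_state()["position"])
cl=[]
for n in("side","scene"):
    c=cloud(n);cl.append(c);cv2.imwrite(f"pics/{n}24.png",c[0][:,:,::-1])
bask(cl)
cv2.imwrite("pics/z24.png",np.hstack([cv2.resize(cl[0][0][150:270,240:380,::-1],None,fx=2.8,fy=2.8),cv2.resize(cl[1][0][150:270,220:360,::-1],None,fx=2.8,fy=2.8)]))
from scipy.spatial import cKDTree
for c in cl:
    q=sel([c],(.3,.9),(-.4,.5),(.005,.4),ball)[0];print(len(q),q.mean(0),q.min(0),q.max(0))
    w=np.c_[(q[:,:2]-WC)@wx,(q[:,:2]-WC)@wy,q[:,2]-.13];print(np.percentile(w,[1,50,99],axis=0))
E
```

```text
35.6833 lip well -0.0021532663402188956 -0.013128664512573057 z 0.2956353747975614 pitch 0.27702434981022517 yaw -171.63747287964344 F [-0.1126  0.3029 -1.2663]
[ 0.6925 -0.0767  0.3582]
tab wellframe top [-0.0038 -0.0646  0.0589] bottom [-0.0037 -0.0683  0.009 ] n 161
  interior pts z pct [-0.0765 -0.0712 -0.0271 -0.0007  0.0176]
tab wellframe top [ 0.0006 -0.0667  0.0599] bottom [ 0.005  -0.0703  0.0117] n 203
  interior pts z pct [-0.0795 -0.0725 -0.0333 -0.002   0.0131]
72 [ 0.5595 -0.0904  0.0785] [ 0.537  -0.1585  0.0422] [ 0.6347 -0.052   0.1151]
[[-0.0536 -0.0729 -0.0857]
 [-0.0408 -0.0091 -0.052 ]
 [ 0.0364  0.0324 -0.0156]]
164 [ 0.5611 -0.0934  0.0757] [ 0.5227 -0.1313  0.0161] [ 0.574  -0.0628  0.0851]
[[-0.0759 -0.0297 -0.0822]
 [-0.0348 -0.012  -0.0528]
 [-0.026   0.0168 -0.0453]]
```

View pics/z24.png

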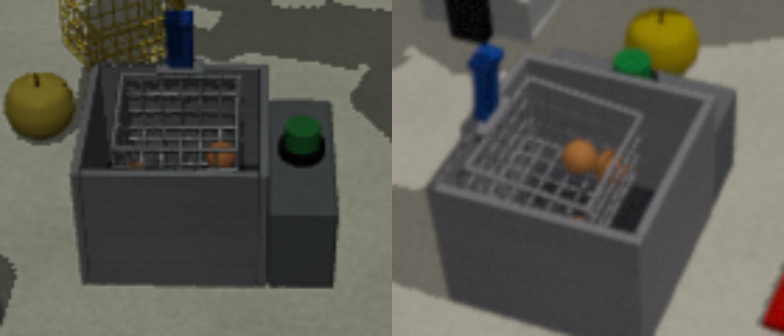

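View pics/scene24.png

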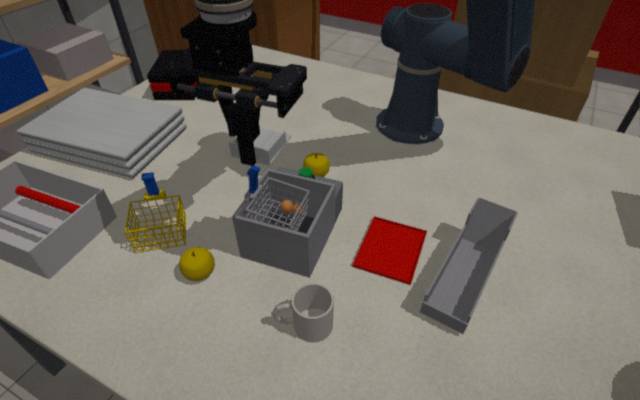

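```bash
python3 - <<'E'
from dump import *
from fit import sel,ball
# basket frame estimate: mid in well coords
phi=.11;mid=np.array([.0,-.021,-.042])
cl=[cloud("side"),cloud("scene")]
for c in cl:
    p,d,P=c
    m=ball(cv2.cvtColor(p,cv2.COLOR_RGB2HSV).astype(int))&(P[...,0]>.45)&(P[...,0]<.75)&(P[...,1]<.03)&(P[...,1]>-.2)&(P[...,2]<.14)
    n,l,st,ce=cv2.connectedComponentsWithStats(m.astype(np.uint8),connectivity=8)
    for i in range(1,n):
        q=P[l==i];w=np.c_[(q[:,:2]-WC)@wx,(q[:,:2]-WC)@wy,q[:,2]-.13];print(ce[i].round(),st[i,4],"well med",np.median(w,0),w.min(0),w.max(0))
c=cloud("wrist");cv2.imwrite("pics/w24.png",c[0][:,:,::-1])
E
```

```text
[318. 201.] 16 well med [-0.0405 -0.0194 -0.0485] [-0.0505 -0.078  -0.0896] [-0.0325 -0.0132 -0.0455]
[319. 206.] 50 well med [-0.0431 -0.0082 -0.054 ] [-0.0544 -0.0179 -0.0611] [-0.0272  0.0336 -0.0148]
[286. 208.] 1 well med [ 0.0399  0.0077 -0.0497] [ 0.0399  0.0077 -0.0497] [ 0.0399  0.0077 -0.0497]
[289. 208.] 3 well med [ 0.0326  0.0052 -0.0517] [ 0.0302  0.0043 -0.0523] [ 0.0348  0.008  -0.0494]
[289. 206.] 159 well med [-0.0344 -0.0125 -0.0525] [-0.0786 -0.0411 -0.0844] [-0.0249  0.0107 -0.044 ]
[301. 208.] 3 well med [-0.0395  0.0166 -0.0528] [-0.0417  0.0163 -0.0536] [-0.0349  0.0171 -0.0527]
[303. 210.] 2 well med [-0.0415  0.021  -0.0588] [-0.0419  0.0208 -0.06  ] [-0.0411  0.0211 -0.0577]
[298. 213.] 1 well med [-0.0275  0.0146 -0.059 ] [-0.0275  0.0146 -0.059 ] [-0.0275  0.0146 -0.059 ]
```

View pics/w24.png

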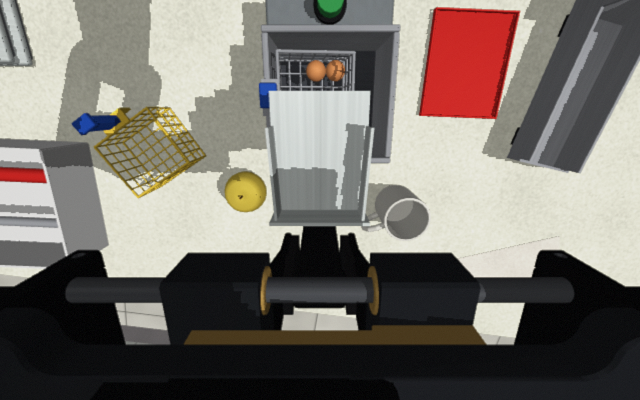

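Two balls are clearly inside at the -x side. The third shows inside the +x side, its surface at about (0.036, 0.006) in the well frame, and I'll confirm it from above once the scoop is out of the way. Returning the scoop to its rest.

```bash
python3 -c "
from plan import *
show([.555,.1434,.17],down(96),18,1)"
```

```text
from [ 0.692  -0.0769  0.3574] -> [0.555  0.1434 0.17  ] N 18 rotdeg [-0.07 -0.1   2.39]
unit/total transl in tool axes (25mm): [4.122 9.526 7.491]
{"translation":[0.23,0.53,0.42],"dr":[-0.001,-0.001,0.022],"jaw":1}
{"translation":[0.23,0.53,0.41],"dr":[-0.001,-0.001,0.022],"jaw":1}
{"translation":[0.23,0.53,0.42],"dr":[-0.001,-0.001,0.022],"jaw":1}
{"translation":[0.23,0.52,0.41],"dr":[-0.001,-0.001,0.022],"jaw":1}
{"translation":[0.24,0.53,0.42],"dr":[-0.001,-0.001,0.022],"jaw":1}
{"translation":[0.23,0.53,0.42],"dr":[-0.001,-0.001,0.022],"jaw":1}
{"translation":[0.24,0.52,0.41],"dr":[-0.001,-0.001,0.022],"jaw":1}
{"translation":[0.24,0.53,0.42],"dr":[-0.001,-0.001,0.022],"jaw":1}
{"translation":[0.24,0.52,0.42],"dr":[-0.001,-0.001,0.022],"jaw":1}
{"translation":[0.24,0.53,0.41],"dr":[-0.001,-0.001,0.022],"jaw":1}
{"translation":[0.24,0.52,0.42],"dr":[-0.001,-0.001,0.022],"jaw":1}
{"translation":[0.24,0.52,0.42],"dr":[-0.001,-0.001,0.022],"jaw":1}
{"translation":[0.24,0.52,0.41],"dr":[-0.001,-0.001,0.022],"jaw":1}
{"translation":[0.25,0.53,0.42],"dr":[-0.001,-0.001,0.022],"jaw":1}
{"translation":[0.25,0.52,0.42],"dr":[-0.001,-0.001,0.022],"jaw":1}
{"translation":[0.24,0.52,0.41],"dr":[-0.001,-0.001,0.022],"jaw":1}
{"translation":[0.25,0.52,0.42],"dr":[-0.001,-0.001,0.022],"jaw":1}
{"translation":[0.25,0.52,0.42],"dr":[-0.001,-0.001,0.022],"jaw":1}
```

Request:
arm_command:
  commands:
    - {"translation":[0.24,0.52,0.2],"dr":[0,0,0.022],"jaw":1}
    - {"translation":[0.24,0.52,0.2],"dr":[0,0,0.022],"jaw":1}
    - {"translation":[0.24,0.52,0.3],"dr":[0,0,0.022],"jaw":1}
    - {"translation":[0.24,0.52,0.4],"dr":[0,0,0.022],"jaw":1}
    - {"translation":[0.24,0.52,0.4],"dr":[0,0,0.022],"jaw":1}
    - {"translation":[0.24,0.53,0.4],"dr":[0,0,0.022],"jaw":1}
    - {"translation":[0.24,0.53,0.4],"dr":[0,0,0.022],"jaw":1}
    - {"translation":[0.24,0.53,0.5],"dr":[0,0,0.022],"jaw":1}
    - {"translation":[0.24,0.53,0.5],"dr":[0,0,0.022],"jaw":1}

```text
time_s: 36.68
position: [0.6216, 0.0325, 0.2752]
tcp_rot: [[-0.992, -0.124, 0.0], [-0.124, 0.992, -0.002], [0.0, -0.002, -1.0]]
force: [-1.1, -0.2, -1.5]
opening: 0.293
```

Request:
arm_command:
  commands:
    - {"translation":[0.24,0.53,0.5],"dr":[0,0,0.022],"jaw":1}
    - {"translation":[0.24,0.53,0.5],"dr":[0,0,0.022],"jaw":1}
    - {"translation":[0.24,0.53,0.5],"dr":[0,0,0.022],"jaw":1}
    - {"translation":[0.24,0.53,0.5],"dr":[0,0,0.022],"jaw":1}
    - {"translation":[0.24,0.53,0.5],"dr":[0,0,0.022],"jaw":1}
    - {"translation":[0.24,0.53,0.5],"dr":[0,0,0.022],"jaw":1}
    - {"translation":[0.24,0.53,0.5],"dr":[0,0,0.022],"jaw":1}
    - {"translation":[0.2,0.53,0.4],"dr":[0,0,0.022],"jaw":1}
    - {"translation":[0,0.5,0.2],"dr":[0,0,0.022],"jaw":1}
    - {"translation":[0,0,0],"dr":[0,0,0],"jaw":1}
    - {"translation":[0,0,0],"dr":[0,0,0],"jaw":1}

```text
time_s: 37.6
position: [0.5623, 0.1445, 0.1729]
tcp_rot: [[-0.994, -0.106, 0.0], [-0.106, 0.994, -0.002], [0.0, -0.002, -1.0]]
force: [0.5, -0.2, -0.8]
opening: 0.297
```

```bash
python3 - <<'E'
from plan import *
from fit import *
show([.555,.1434,.068],down(96),1,1)
cl=[cloud("side"),cloud("scene")]
for c in cl[:1]:
    q=sel([c],(.42,.6),(.08,.21),(.07,.14),lambda h:(h[...,1]<60)&(h[...,2]>100))[0]
    # fit blade plane
    a=np.radians(6);u=(q[:,:2]-[.555,.1434])@[np.cos(a),np.sin(a)];v=(q[:,:2]-[.555,.1434])@[-np.sin(a),np.cos(a)]
    m=(abs(v)<.028)&(u<-.02);A=np.c_[u[m],v[m],np.ones(m.sum())];z=q[m,2]
    for _ in range(3):
        k=np.linalg.lstsq(A,z,rcond=None)[0];r=abs(A@k-z);A=A[r<.004];z=z[r<.004]
    print("plane slopes deg",np.degrees(k[:2]),"z0",k[2],"lip u min",u.min(),"v",v.min(),v.max(),len(z))
cv2.imwrite("pics/side25.png",cv2.resize(cl[0][0][200:360,230:430,::-1],None,fx=3,fy=3))
E
```

```text
from [0.5623 0.1445 0.1729] -> [0.555  0.1434 0.068 ] N 1 rotdeg [-0.09 -0.01  0.09]
unit/total transl in tool axes (25mm): [ 0.294 -0.005  4.194]
{"translation":[0.29,0.0,4.19],"dr":[-0.016,-0.002,0.014],"jaw":1}
plane slopes deg [-0.0167 -0.2579] z0 0.11178514479552851 lip u min -0.08903545478053634 v -0.03611872506905275 0.037729758797919205 444
```

View pics/side25.png

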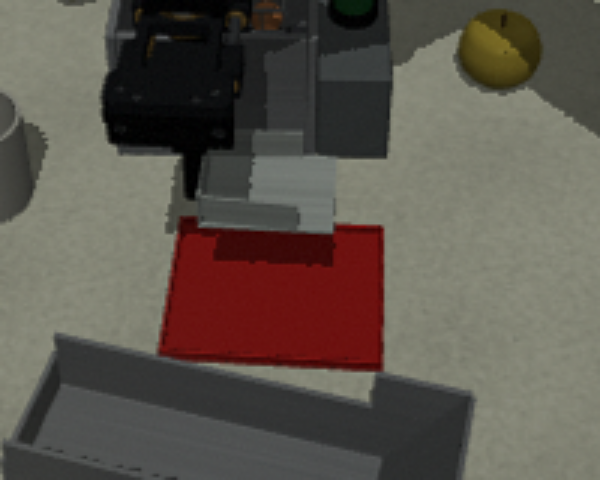

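Request:
arm_command:
  commands:
    - {"translation":[0.2,0,0.3],"dr":[0,0,0],"jaw":1}
    - {"translation":[0.09,0,0.5],"dr":[0,0,0],"jaw":1}
    - {"translation":[0,0,0.6],"dr":[0,0,0],"jaw":1}
    - {"translation":[0,0,0.6],"dr":[0,0,0],"jaw":1}
    - {"translation":[0,0,0.6],"dr":[0,0,0],"jaw":1}
    - {"translation":[0,0,0.5],"dr":[0,0,0],"jaw":1}
    - {"translation":[0,0,0.4],"dr":[0,0,0],"jaw":1}
    - {"translation":[0,0,0.3],"dr":[0,0,0],"jaw":1}
    - {"translation":[0,0,0.2],"dr":[0,0,0],"jaw":1}
    - {"translation":[0,0,0.12],"dr":[0,0,0],"jaw":1}
    - {"translation":[0,0,0],"dr":[0,0,0],"jaw":1}
    - {"translation":[0,0,0],"dr":[0,0,0],"jaw":1}

```text
time_s: 38.7
position: [0.5548, 0.1433, 0.0696]
tcp_rot: [[-0.994, -0.105, -0.001], [-0.105, 0.994, -0.001], [0.001, -0.001, -1.0]]
force: [1.1, 0.2, -0.2]
opening: 0.29
```

Request:
arm_command:
  commands:
    - {"translation":[0,0,0.06],"dr":[0,0,0],"jaw":1}
    - {"translation":[0,0,0.04],"dr":[0,0,0],"jaw":1}
    - {"translation":[0,0,0],"dr":[0,0,0],"jaw":1}
    - {"translation":[0,0,0],"dr":[0,0,0],"jaw":1}
    - {"translation":[0,0,0],"dr":[0,0,0],"jaw":1}

```text
time_s: 39.12
position: [0.5546, 0.1433, 0.0669]
tcp_rot: [[-0.994, -0.105, -0.001], [-0.105, 0.994, -0.001], [0.001, -0.001, -1.0]]
force: [-1.0, 0.1, -0.7]
opening: 0.301
```

Request:
arm_command:
  commands:
    - {"translation":[0,0,0.03],"dr":[0,0,0],"jaw":1}
    - {"translation":[0,0,0],"dr":[0,0,0],"jaw":1}
    - {"translation":[0,0,0],"dr":[0,0,0],"jaw":0.3}
    - {"translation":[0,0,0],"dr":[0,0,0],"jaw":0}
    - {"translation":[0,0,0],"dr":[0,0,0],"jaw":0}
    - {"translation":[0,0,0],"dr":[0,0,0],"jaw":0}
    - {"translation":[0,0,0],"dr":[0,0,0],"jaw":0}
    - {"translation":[0,0,0],"dr":[0,0,0],"jaw":0}
    - {"translation":[0,0,0],"dr":[0,0,0],"jaw":0}
    - {"translation":[0,0,0],"dr":[0,0,0],"jaw":0}

```text
time_s: 39.95
position: [0.5545, 0.1433, 0.066]
tcp_rot: [[-0.994, -0.105, -0.001], [-0.105, 0.994, -0.001], [0.002, -0.001, -1.0]]
force: [-0.4, -0.6, -0.3]
opening: 0.817
```

Request:
arm_command:
  commands:
    - {"translation":[0,0,-0.3],"dr":[0,0,0],"jaw":0}
    - {"translation":[0,0,-0.6],"dr":[0,0,0],"jaw":0}
    - {"translation":[0,0,-0.8],"dr":[0,0,0],"jaw":0}
    - {"translation":[0,0,-1],"dr":[0,0,0],"jaw":0}
    - {"translation":[0,0,-1],"dr":[0,0,0],"jaw":0}
    - {"translation":[0,0,-1],"dr":[0,0,0],"jaw":0}
    - {"translation":[0,0,-1],"dr":[0,0,0],"jaw":0}
    - {"translation":[0,0,-0.5],"dr":[0,0,0],"jaw":0}
    - {"translation":[0,0,0],"dr":[0,0,0],"jaw":1}
    - {"translation":[0,0,0],"dr":[0,0,0],"jaw":1}

```text
time_s: 40.78
position: [0.5549, 0.1435, 0.2219]
tcp_rot: [[-0.994, -0.105, 0.0], [-0.105, 0.994, -0.001], [-0.0, -0.001, -1.0]]
force: [0.7, -0.9, -0.5]
opening: 0.92
```

```bash
python3 - <<'E'
from plan import *
from fit import *
cl=[cloud("wrist"),cloud("side"),cloud("scene")]
for c in cl[:2]:
    q=sel([c],(.42,.6),(.08,.21),(.001,.03),lambda h:(h[...,1]<60)&(h[...,2]>80))[0]
    a=np.radians(6);u=(q[:,:2]-[.555,.1434])@[np.cos(a),np.sin(a)];v=(q[:,:2]-[.555,.1434])@[-np.sin(a),np.cos(a)]
    m=(abs(v)<.028)&(u<-.02);A=np.c_[u[m],v[m],np.ones(m.sum())];z=q[m,2]
    for _ in range(3):
        k=np.linalg.lstsq(A,z,rcond=None)[0];r=abs(A@k-z);A=A[r<.003];z=z[r<.003]
    print("plane slopes deg",np.degrees(k[:2]),"z at u=-.05",k[2]-.05*k[0],len(z))
for c in cl:
    q=sel([c],(.5,.62),(.08,.2),(.095,.115))[0]
    if len(q)>5: rect(q,"head");print(np.percentile(q[:,2],[5,50,95]))
cv2.imwrite("pics/w26.png",cl[0][0][:,:,::-1]);print(read_state()["position"])
E
```

```text
plane slopes deg [0.0363 0.0526] z at u=-.05 0.005526890786554279 2761
plane slopes deg [0.5905 0.0234] z at u=-.05 0.005100443659084352 545
head 485 c [0.5542 0.1436] size [18.9227 25.6709] ang 6.17
[0.1006 0.1028 0.1041]
head 98 c [0.5556 0.1434] size [18.7462 29.2665] ang 4.71
[0.0978 0.102  0.1043]
head 112 c [0.5568 0.143 ] size [20.0118 26.5237] ang 3.18
[0.0972 0.1027 0.1045]
[0.5536 0.1434 0.2196]
```

View pics/w26.png

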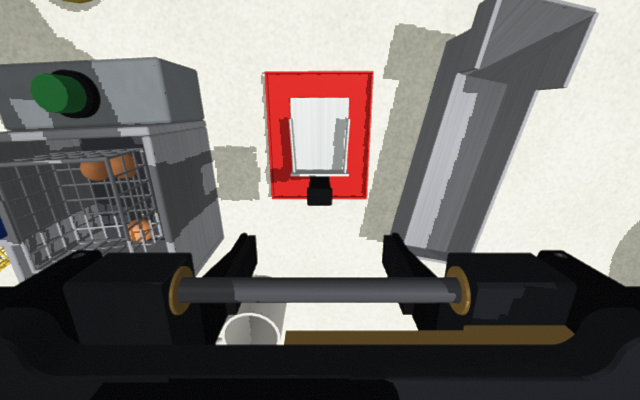

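The scoop is flat on its rest (slope under 0.6°). All three balls appear inside the basket in the wrist view, at (95,168), (122,165) and (140,232). Next is the cap.

Request:
arm_command:
  commands:
    - {"translation":[0.2,-0.4,0],"dr":[0,0,0],"jaw":1}
    - {"translation":[0.35,-0.8,0],"dr":[0,0,0],"jaw":1}
    - {"translation":[0.35,-0.9,0],"dr":[0,0,0],"jaw":1}
    - {"translation":[0.35,-0.9,0],"dr":[0,0,0],"jaw":1}
    - {"translation":[0.35,-0.9,0],"dr":[0,0,0],"jaw":1}
    - {"translation":[0.35,-0.9,0],"dr":[0,0,0],"jaw":1}
    - {"translation":[0.35,-0.9,0],"dr":[0,0,0],"jaw":1}
    - {"translation":[0.35,-0.9,0],"dr":[0,0,0],"jaw":1}
    - {"translation":[0.35,-0.9,0],"dr":[0,0,0],"jaw":1}
    - {"translation":[0.35,-0.8,0],"dr":[0,0,0],"jaw":1}
    - {"translation":[0.3,-0.6,0],"dr":[0,0,0],"jaw":1}
    - {"translation":[0.1,-0.2,0],"dr":[0,0,0],"jaw":1}

```text
time_s: 41.93
position: [0.4837, -0.0949, 0.2205]
tcp_rot: [[-0.995, -0.102, -0.004], [-0.102, 0.995, -0.001], [0.004, -0.001, -1.0]]
force: [0.5, 0.5, 0.4]
opening: 0.01
```

```bash
python3 - <<'E'
from plan import *
from dump import *
from fit import *
from bcheck import bask
s=read_state();print(s["opening"])
cl=[cloud("wrist"),cloud("side"),cloud("scene")]
green=lambda h:(abs(h[...,0]-70)<15)&(h[...,1]>120)&(h[...,2]>30)
for c in cl:
    q=sel([c],(.44,.53),(-.14,-.05),(.119,.128),green)[0]
    if len(q)>8: print(len(q),(q.min(0)+q.max(0))/2,q.mean(0),np.percentile(q[:,2],95))
bask(cl)
for c in cl:
    q=sel([c],(.5,.7),(-.16,0),(.03,.12),ball)[0]; print(len(q))
cv2.imwrite("pics/w27.png",cl[0][0][:,:,::-1])
show([.484,-.0935,.14],down(96),1,1)
E
```

```text
0.010101302707972985
774 [ 0.4809 -0.0948  0.1206] [ 0.4807 -0.095   0.1203] 0.12145270615157654
49 [ 0.4807 -0.0938  0.1215] [ 0.4813 -0.0932  0.1201] 0.12143969264883692
79 [ 0.4842 -0.0941  0.1215] [ 0.4844 -0.0941  0.1208] 0.12248243997231895
no tab
tab wellframe top [-0.0032 -0.0648  0.059 ] bottom [-0.003  -0.0671  0.0093] n 175
  interior pts z pct [-0.0755 -0.0713 -0.0271 -0.0003  0.0181]
tab wellframe top [ 0.0008 -0.0671  0.0597] bottom [ 0.0034 -0.0702  0.0125] n 195
  interior pts z pct [-0.0791 -0.0724 -0.0339 -0.0023  0.015 ]
77
72
163
from [ 0.4848 -0.0926  0.2209] -> [ 0.484  -0.0935  0.14  ] N 1 rotdeg [ 0.   -0.15 -0.07]
unit/total transl in tool axes (25mm): [ 0.027 -0.031  3.235]
{"translation":[0.03,-0.03,3.23],"dr":[0.0,-0.025,-0.011],"jaw":1}
```

View pics/w27.png

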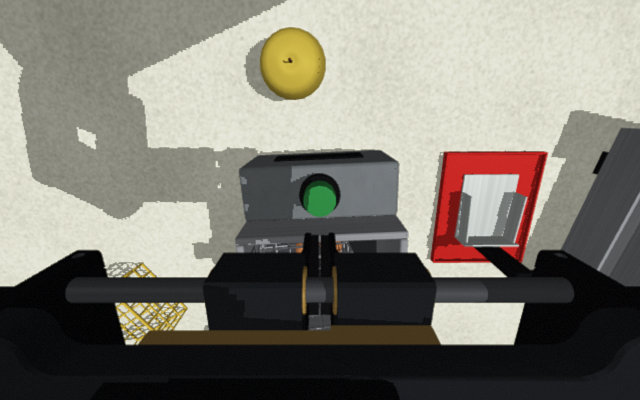

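Request:
arm_command:
  commands:
    - {"translation":[0.1,-0.05,0.4],"dr":[0,0,0],"jaw":1}
    - {"translation":[0,0,0.6],"dr":[0,0,0],"jaw":1}
    - {"translation":[0,0,0.6],"dr":[0,0,0],"jaw":1}
    - {"translation":[0,0,0.6],"dr":[0,0,0],"jaw":1}
    - {"translation":[0,0,0.6],"dr":[0,0,0],"jaw":1}
    - {"translation":[0,0,0.4],"dr":[0,0,0],"jaw":1}
    - {"translation":[0,0,0.2],"dr":[0,0,0],"jaw":1}
    - {"translation":[0,0,0.1],"dr":[0,0,0],"jaw":1}
    - {"translation":[0,0,0.1],"dr":[0,0,0],"jaw":1}
    - {"translation":[0,0,0.1],"dr":[0,0,0],"jaw":1}
    - {"translation":[0,0,0.1],"dr":[0,0,0],"jaw":1}

```text
time_s: 43.0
position: [0.4834, -0.0941, 0.127]
tcp_rot: [[-0.994, -0.105, -0.0], [-0.105, 0.994, -0.001], [0.0, -0.001, -1.0]]
force: [-0.9, 0.6, 5.2]
opening: 0.004
```

Request:
arm_command:
  commands:
    - {"translation":[0,0,0.08],"dr":[0,0,0],"jaw":1}
    - {"translation":[0,0,0.08],"dr":[0,0,0],"jaw":1}
    - {"translation":[0,0,0.06],"dr":[0,0,0],"jaw":1}
    - {"translation":[0,0,0.06],"dr":[0,0,0],"jaw":1}
    - {"translation":[0,0,0],"dr":[0,0,0],"jaw":1}
    - {"translation":[0,0,0],"dr":[0,0,0],"jaw":1}

```text
time_s: 43.5
position: [0.4833, -0.0941, 0.1203]
tcp_rot: [[-0.995, -0.104, 0.0], [-0.104, 0.995, -0.001], [0.0, -0.001, -1.0]]
force: [-1.0, 3.1, 10.5]
opening: 0.002
```

Request:
arm_command:
  commands:
    - {"translation":[0,0,0.04],"dr":[0,0,0],"jaw":1}
    - {"translation":[0,0,0.03],"dr":[0,0,0],"jaw":1}
    - {"translation":[0,0,0],"dr":[0,0,0],"jaw":1}
    - {"translation":[0,0,0],"dr":[0,0,0],"jaw":1}
    - {"translation":[0,0,0],"dr":[0,0,0],"jaw":1}

```text
time_s: 43.92
position: [0.4834, -0.0941, 0.1201]
tcp_rot: [[-0.995, -0.105, 0.001], [-0.105, 0.995, -0.002], [-0.001, -0.002, -1.0]]
force: [-4.1, 4.5, 24.4]
opening: 0.004
```

The cap is at its stop: force is up to 24 N and the TCP moves no further. I'll back off upwards.

Request:
arm_command:
  commands:
    - {"translation":[0,0,-0.2],"dr":[0,0,0],"jaw":1}
    - {"translation":[0,0,-0.5],"dr":[0,0,0],"jaw":1}
    - {"translation":[0,0,-0.8],"dr":[0,0,0],"jaw":1}
    - {"translation":[0,0,-1],"dr":[0,0,0],"jaw":1}
    - {"translation":[0,0,-1],"dr":[0,0,0],"jaw":1}
    - {"translation":[0,0,-1],"dr":[0,0,0],"jaw":1}
    - {"translation":[0,0,-1],"dr":[0,0,0],"jaw":1}
    - {"translation":[-0.3,-0.3,-0.5],"dr":[0,0,0],"jaw":1}
    - {"translation":[-0.5,-0.5,0],"dr":[0,0,0],"jaw":1}
    - {"translation":[-0.6,-0.4,0],"dr":[0,0,0],"jaw":1}
    - {"translation":[0,0,0],"dr":[0,0,0],"jaw":1}

```text
time_s: 44.83
position: [0.5238, -0.1226, 0.2679]
tcp_rot: [[-0.995, -0.104, 0.002], [-0.104, 0.995, -0.004], [-0.002, -0.004, -1.0]]
force: [0.0, -0.0, 0.0]
opening: 0.006
```

```bash
python3 - <<'E'
from dump import *
from fit import *
from bcheck import bask
print(read_state()["position"])
cl=[cloud("wrist"),cloud("side"),cloud("scene")]
green=lambda h:(abs(h[...,0]-70)<15)&(h[...,1]>120)&(h[...,2]>30)
for c in cl:
    q=sel([c],(.44,.53),(-.14,-.05),(.09,.14),green)[0]
    if len(q)>8: print("cap z",np.percentile(q[:,2],[5,50,95]))
bask(cl)
for n,c in zip("wsc",cl): cv2.imwrite(f"pics/f{n}.png",c[0][:,:,::-1])
E
```

```text
[ 0.5238 -0.1226  0.2679]
cap z [0.1007 0.1119 0.1132]
cap z [0.1016 0.1106 0.113 ]
cap z [0.1095 0.1122 0.1137]
tab wellframe top [-0.0153 -0.0736  0.011 ] bottom [-0.0153 -0.0735  0.0102] n 31
  interior pts z pct [-0.0795 -0.0763 -0.0508 -0.0041  0.0023]
tab wellframe top [-0.0038 -0.0645  0.0592] bottom [-0.0045 -0.0677  0.0092] n 175
  interior pts z pct [-0.0757 -0.0707 -0.0272 -0.0002  0.0175]
tab wellframe top [ 0.001  -0.0669  0.0599] bottom [ 0.0051 -0.07    0.0122] n 195
  interior pts z pct [-0.0791 -0.0725 -0.0341 -0.0024  0.0122]
```

View pics/fw.png

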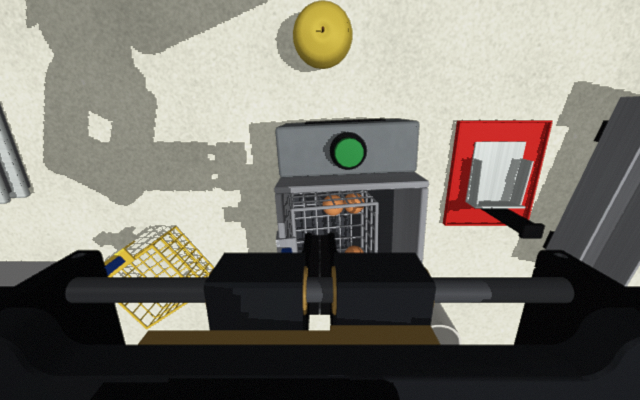

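View pics/fc.png

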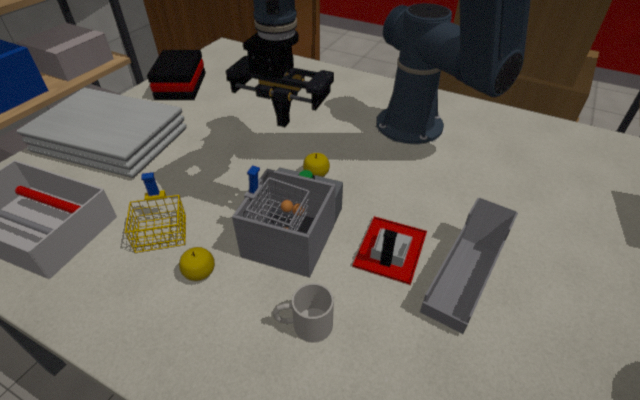

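Final pictures:
- **Cap:** its top is at 0.112 m, about 10 mm down.
- **Balls:** all three are inside the basket mouth, at (331,205), (353,204) and (357,252) in the wrist view.
- **Basket:** the tab's pose has not changed.
- **Scoop, mug and apples:** the scoop is on its rest, and the mug and apples have not moved.

Handing in.

```bash
python3 -c "
from rig import *
print(hand_in())"
```

```text
the job is handed in; nothing more can be done
None
```

I hung the grey basket on the well's -y rim and moved all three meatballs into it in one scoop. I then put the scoop back on its red rest, pressed the green cap to its stop and handed the job in at about 45 s. The hand-in gives no verdict, so what follows is my own checks.

**Last checks before handing in:**
- **Basket:** it leans about 0.1 rad, with its middle worked out at about 42 mm below the rim. The tab's pose did not change after the dump or the cap press.
- **Meatballs:** all three show inside the basket from above. The third is partly hidden by the wire; its height of about 50 mm below the rim and its position put it inside.
- **Cap:** its top measured 0.112 m, down from about 0.122 m, so it is 9–10 mm pressed. It reached its stop at 24 N.
- **Scoop:** its slope on the rest is under 0.6°.
- **Others:** the gripper was clear of everything, and the mug and apples look unmoved in the pictures.

**What went wrong:** the first grasp of the basket was lifted before the fingers had closed, so they held only the head of the tab. I set it down and regripped. The second grip still read 18 mm, not the tab's 12 mm, so it also closed on the head. It held level and firm, so I used it.

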